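# Line up the seasonings by height on the grill-side serving rail

### The arm

A 6-joint arm with a two-finger parallel gripper is mounted at the origin on the work surface. World frame = base frame: x ahead of the robot, y to its left, z up, the work surface at z = 0. Lengths are in mm, angles in rad, forces in N, time in s.
With the tool pointing down it reaches from about 350 to 875 mm from the base axis. Payload 4.2 kg.
Tool frame: the origin (TCP) lies between the finger pads; the fingertips stand 17 mm ahead of it and the grasp point (between the pads) lies 2 mm behind it (nose_length is the distance from the TCP to the fingertips, in mm); z points along the fingers, y is the direction in which the jaws open and shut (so a half turn about z gives the same grasp; the last joint's range is limited). The gripper opens to 85 mm and grips with 20 to 120 N. Pads are 22 mm wide; open, the fingers measure 114 mm over their backs; the gripper's body (76 mm by 85 mm) begins 54 mm behind the grasp point. The pads swing forward as they close: fully open they stand 13 mm farther back than shut.
Start: joints at [1.451, 0.385, 0.008, 0, -1.194, -0.259], TCP at [231.095, 580.684, 227.112] pointing down, gripper open.
Joint ranges: [-3.14, 3.14], [-1.21, 2.06], [-1.07, 1.41], [-3.16, 2.05], [-2.99, -0.16], [-3.1, 3.1]. Speed limits (rad/s): [2.79, 2.79, 3.14, 3.14, 3.14, 3.14].

### API

Orientations are given as a unit quaternion [x, y, z, w].
In Python, from bench import * gives the robot as it stands.
- The arm moves only by the tool jog_arm, never from a script. Its argument "increments" is a list of rows, each a list of 4 numbers: the shift along the tool's x, y, z in m, then the turn about the tool's z in degrees. A call has 1 to 10 rows; each row is the pose to reach, as a shift and turn from the pose measured when the call began, along the tool's axes at that moment; what a row does not reach only later rows make up. A row lasts 1/8 s, in which the tool goes at most 62.5 mm and 10.7 degrees, less where a joint would pass 70% of its speed; a pose out of reach is approached as far as the arm can. A call with a gripper value outside its range is refused whole. "hand" is the gripper's target within -1 to 1 (fully open at 1, half-way at 0, shut at -1), set as the call begins (left out, the last holds). The fingers move at their own pace and stop on an object; the grip force is fixed at half the most. Time passes only in rows, so rows that repeat a pose let the fingers close. It gives the time, the measured TCP pose, the force and the opening at its end, in the units of the state.
- read_state(): the state, without advancing time (a new reading comes with each control period).
- get_image(name): name is "scene" or "top"; returns the picture (480x640x3 uint8, red, green, blue); there is no depth.
- calibration(name): a dict with "fx", "fy", "cx", "cy" (pixels), "position" and "rotation" of the camera in the world. Camera axes: x right, y up, looking along -z (the intrinsics and any distortion apply to the point x, -y, -z); pixel columns grow to the right and rows downward; lengths in mm; the calibration is good to about 2 mm. A picture is of the moment at which its call begins. calibration takes no time and is no camera call.
- job_done(): hands the job in, once; it reports no verdict.
The state is a dict: "clock": time; "joints": joint angles; "joint_vel": joint speeds; "joint_efforts": joint torques, N m; "position": TCP position; "ee_rot": TCP orientation; "contact_force": force on the tool from outside, world axes, zero at the start; "wrist_torque": the same for the moment, N m; "gripper_width": finger opening in mm.
Only numpy, scipy, OpenCV 4.12 (cv2) and the standard library are available. Lean on these libraries where they do the work, as an engineer would, in place of code of your own. Each camera call takes 0.05 s, during which the arm holds its last target.

### The job

Line up the pepper mill, the corked jar, the salt shaker and the terracotta pot on the four round marks of the serving rail in order of height: the tallest on the mark next to the green bottle, then down to the shortest on the mark next to the iron dish, each standing upright and centred on its own mark. The salt shaker is open and the pot is in use, so do not tip any of the four at any time, and leave the bottle and the dish where they are.

Things in the scene. Friction and masses are not known exactly. Their poses are not given: they have to be found in the camera images.
- mill: Turned wooden pepper mill with a small steel knob on top, 170 mm tall in all, 220 g. Foot 54 mm in diameter, stem 42 mm in diameter from 40 mm to 148 mm above its underside (a steel band at 98 to 102 mm, under 1 mm proud); grip the stem. Origin: centre of underside, z up. Starts upright on the board (z = 0.025).
- jar: Clear glass jar part filled with a pale herb, closed with a cork, 140 mm tall in all, 250 g. Its body is a plain cylinder 54 mm in diameter up to 108 mm above the underside, then a 38 mm neck to 122 mm and a 34 mm cork above. Origin: centre of underside, z up. Starts upright on the board (z = 0.025).
- shaker: Round aluminium salt shaker, 130 g, cylinder 48 mm in diameter, 75 mm tall. A small flip-top lid (26 mm disc, fixed open) stands upright on the edge of its top at its +x side, inside its outline, up to 103 mm: third in height with or without it. Grip about 60 mm above the underside, palm clear of the lid. Origin: centre of underside, z up. Starts upright on the board (z = 0.025).
- pot: Squat open terracotta pot, 150 g, 60 mm in outside diameter (52 mm at the underside), 45 mm tall, wall 4 mm; grip it across the outside. Origin: centre of underside, z up. Starts upright on the board (z = 0.025).
- mark_1: Flat 66 mm disc with dark rim and centre dot, inlaid flush in the top (z = 0.035) of a fixed light wooden rail 385 long, 85 wide, 10 high, on a dark board (top z = 0.025). Origin at its centre, on the rail's top; x across the rail, y along it, z up. Four identical marks in a straight row along y, 95 mm apart. mark_1 is the end mark on the rail's +y side (the robot's left).
- mark_2: Flat 66 mm disc with dark rim and centre dot, inlaid flush in the top (z = 0.035) of a fixed light wooden rail 385 long, 85 wide, 10 high, on a dark board (top z = 0.025). Origin at its centre, on the rail's top; x across the rail, y along it, z up. Four identical marks in a straight row along y, 95 mm apart. mark_2 is next to mark_1, towards the rail's -y side.
- mark_3: Flat 66 mm disc with dark rim and centre dot, inlaid flush in the top (z = 0.035) of a fixed light wooden rail 385 long, 85 wide, 10 high, on a dark board (top z = 0.025). Origin at its centre, on the rail's top; x across the rail, y along it, z up. Four identical marks in a straight row along y, 95 mm apart. mark_3 is between mark_2 and mark_4.
- mark_4: Flat 66 mm disc with dark rim and centre dot, inlaid flush in the top (z = 0.035) of a fixed light wooden rail 385 long, 85 wide, 10 high, on a dark board (top z = 0.025). Origin at its centre, on the rail's top; x across the rail, y along it, z up. Four identical marks in a straight row along y, 95 mm apart. mark_4 is the end mark on the rail's -y side (the robot's right).
- bottle: Empty green glass bottle standing loose on the dark board beyond one end of the rail, 246 mm tall, 70 mm in diameter, 450 g. It may be at either end (beyond mark_1 or beyond mark_4) and shows where the tallest thing goes. Not to be moved. Origin at the centre of its underside, z up.
- dish: Round black cast iron provoleta dish standing loose on the dark board beyond the other end of the rail, 136 mm in diameter (182 mm over its two lugs along its x axis), 28 mm tall, 900 g. It shows where the shortest thing goes. Not to be moved. Origin at the centre of its underside, z up.
There are look-alikes about, which are no part of the job. Leave any blue or purple look-alike of the shaker alone. What is shaped like the jar but pink is not meant.

How it is judged:
By the outcome, as a careful person would: the job done as asked, in the order asked, and still so for the second after the job is handed in, with the robot touching nothing.
It also fails if it takes over 99 s, if anything falls off the work surface, if the arm or the gripper's body presses on something with over 40 N, if the wrist force passes 120 N, or if a joint passes its speed limit or range.

## Working session

There is one attempt and no reset: what is moved stays moved. The work goes in short steps, Python scripts to look and compute and a tool call to move; the robot and the scene stay as the last step left them, time stands still between calls to the robot, and variables do not carry over. Pictures are saved under pics/ and viewed, and the job is handed in when it is done.

Besides the shell and the picture viewer there is one more tool, called after "Emit:" as a command line: name --pt "numbers of a row" for each row, then --argument value for the rest. jog_arm: Moves the arm, as the interface text tells. Its arguments: {"type":"object","properties":{"increments":{"type":"array"},"hand":{"type":"number"}},"required":["increments"]}

```bash
mkdir -p pics; ls; python3 - <<'E'
from bench import *
import cv2
for n in("scene","top"):
    cv2.imwrite(f"pics/{n}0.png",get_image(n)[:,:,::-1]); print(calibration(n))
print(read_state())
E
```

```text
pics
{'fx': 591.3724559634874, 'fy': 591.3724559634874, 'cx': 334.2908055579774, 'cy': 252.008252990281, 'position': array([1514.73434696,  -55.93138643,  974.51636508]), 'rotation': array([0.29690419, 0.27875956, 0.60746952, 0.68199838])}
{'fx': 538.691789780449, 'fy': 538.691789780449, 'cx': 318.50450527572013, 'cy': 230.81100943447703, 'position': array([ 358.97866564,   12.71308008, 1316.1779705 ]), 'rotation': array([-0.04635575,  0.03137492,  0.71589603, -0.6959595 ])}
{'clock': 0.1, 'joints': array([ 1.45058871e+00,  3.85468499e-01,  6.76378681e-03, -4.25775697e-04,
       -1.19400109e+00, -2.58579332e-01]), 'joint_vel': array([-6.61866250e-04, -1.41599983e-03,  3.53671431e-03,  2.57288842e-03,
       -2.09125786e-05,  8.36700677e-05]), 'joint_efforts': array([-6.91126934e-05, -3.93321097e+01,  1.88929081e+01,  4.19789806e+00,
       -2.58178072e-03,  1.62722102e-06]), 'position': array([230.92407141, 580.2049373 , 226.13959502]), 'ee_rot': array([ 9.82103350e-01, -1.88340275e-01, -1.31403692e-04,  9.66130620e-04]), 'contact_force': array([-0.76046654, -0.0018925 ,  0.19540223]), 'wrist_torque': array([ 0.03861538,  0.02891386, -0.00419039]), 'gripper_width': 85.51745768557478}
```

View pics/scene0.png

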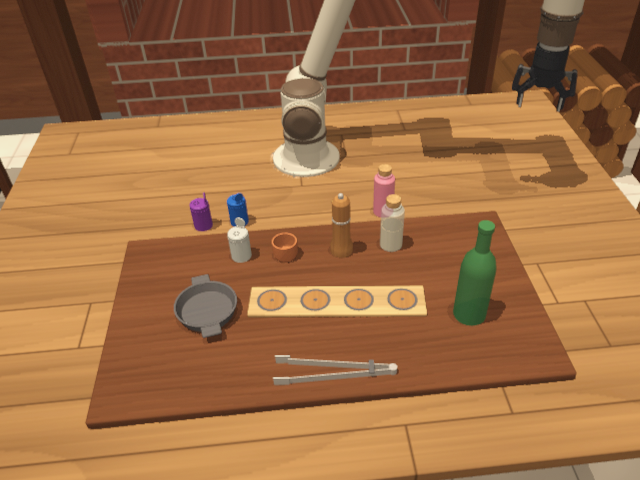

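View pics/top0.png

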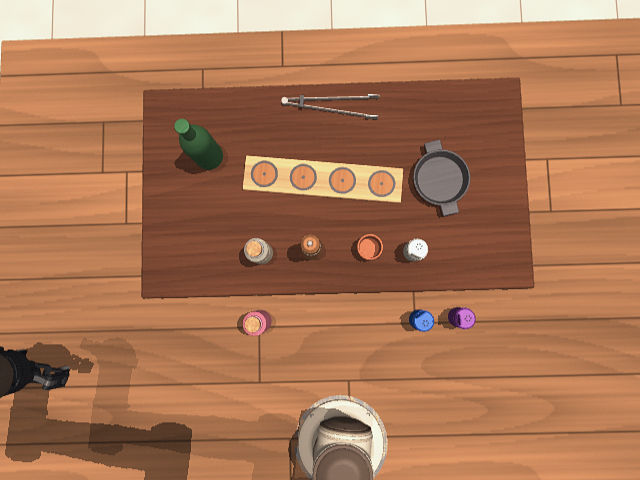

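The top view shows the bottle at the left (+y) end and the dish at the right (-y) end, so the order is mill→mark_1, jar→2, shaker→3, pot→4. The objects are at about (310,245), (257,250), (416,250) and (370,247). I'll enlarge these areas.

```bash
python3 - <<'E'
import cv2
t=cv2.imread("pics/top0.png"); s=cv2.imread("pics/scene0.png")
def crop(im,x,y,w,h,k,n):
    c=cv2.resize(im[y:y+h,x:x+w],None,fx=k,fy=k,interpolation=cv2.INTER_CUBIC)
    for i in range(0,w,10):
        cv2.line(c,(i*k,0),(i*k,8 if i%50 else 20),(0,255,255),1)
    for i in range(0,h,10):
        cv2.line(c,(0,i*k),(8 if i%50 else 20,i*k),(0,255,255),1)
    cv2.imwrite("pics/"+n,c)
crop(t,240,150,200,120,4,"t1.png")
crop(s,220,180,200,140,4,"s1.png")
E
cat > h.py <<'E'
import numpy as np
from scipy.spatial.transform import Rotation as R
from bench import *
def ray(n,u,v,z):
    c=calibration(n); d=R.from_quat(c['rotation']).apply([(u-c['cx'])/c['fx'],-(v-c['cy'])/c['fy'],-1])
    p=c['position']; return p+d*(z-p[2])/d[2]
def proj(n,P):
    c=calibration(n); q=R.from_quat(c['rotation']).inv().apply(np.asarray(P,float)-c['position'])
    return np.c_[c['cx']-c['fx']*q[:,0]/q[:,2], c['cy']+c['fy']*q[:,1]/q[:,2]]
E
```

```text
(no output)
```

View pics/t1.png

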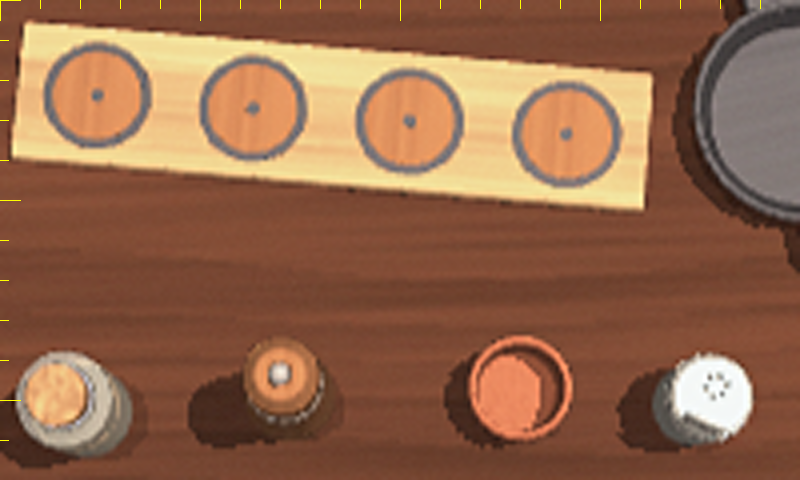

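View pics/s1.png

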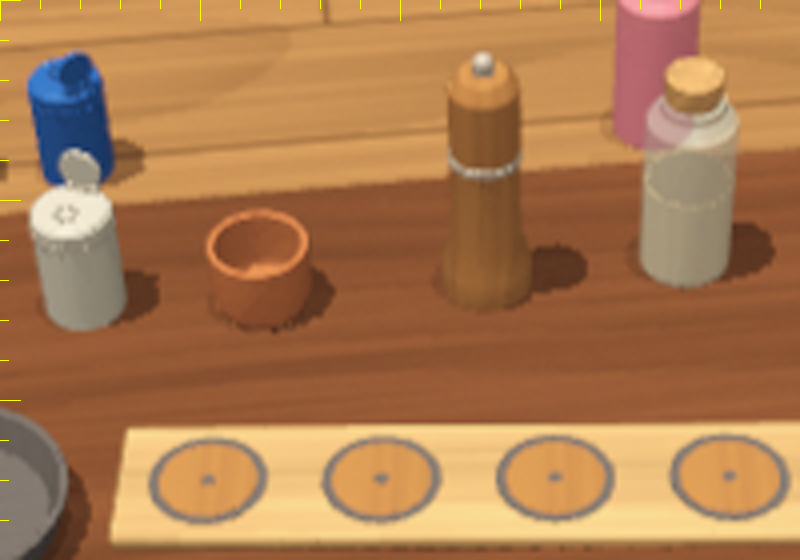

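```bash
python3 - <<'E'
from h import *
T=lambda x,y:((x+.5)/4+240-.5,(y+.5)/4+150-.5)
S=lambda x,y:((x+.5)/4+220-.5,(y+.5)/4+180-.5)
for n,a,b,z in [("m1",(97,95),(729,476),35),("m2",(252.5,108),(555,477),35),("m3",(409,121),(381,478.5),35),("m4",(566,133.5),(207.5,480),35),
 ("mill",(280,373),(483,63),191),("jar",(57,393),(696,76),165),("shaker",(711,396),(72,214),100),("pot",(520.5,388.5),(258,244),70)]:
    print(n,ray("top",*T(*a),z).round(1),ray("scene",*S(*b),z).round(1))
c=calibration("top")
s=read_state(); print(R.from_quat(s['ee_rot']).as_matrix().round(3))
E
```

```text
m1 [645.  166.8  35. ] [643.  167.2  35. ]
m2 [633.9  72.6  35. ] [631.9  73.1  35. ]
m3 [623.  -21.8  35. ] [621.2 -21.3  35. ]
m4 [ 612.3 -116.1   35. ] [ 610.4 -115.6   35. ]
mill [458.7  54.2 191. ] [460.9  55.2 191. ]
jar [453.7 175.3 165. ] [454.2 177.3 165. ]
shaker [ 446.7 -185.   100. ] [ 451.8 -183.4  100. ]
pot [456.4 -80.3  70. ] [457.1 -78.6  70. ]
[[ 0.929 -0.37  -0.001]
 [-0.37  -0.929 -0.002]
 [ 0.     0.002 -1.   ]]
```

```bash
cat >> h.py <<'E'
import cv2
def overlay(n,circs,x,y,w,h,k,fn,im=None):
    im=get_image(n)[:,:,::-1] if im is None else cv2.imread(im)
    c=cv2.resize(im[y:y+h,x:x+w],None,fx=k,fy=k,interpolation=cv2.INTER_CUBIC)
    a=np.linspace(0,2*np.pi,60)
    for (cx,cy,z,r) in circs:
        p=proj(n,np.c_[cx+r*np.cos(a),cy+r*np.sin(a),0*a+z])
        p=((p+.5-[x,y])*k-.5).round().astype(int)
        cv2.polylines(c,[p.reshape(-1,1,2)],True,(255,0,0),1)
    cv2.imwrite("pics/"+fn,c)
def go(target,yaw=None):
    s=read_state(); M=R.from_quat(s['ee_rot']).as_matrix()
    d=M.T@(np.array(target)-s['position'])
    cur=np.degrees(np.arctan2(M[1,0],M[0,0])); 
    print("clock",round(s['clock'],2),"pos",s['position'].round(1),"yaw",cur.round(1),"tilt z",M[:,2].round(4),"w",round(s['gripper_width'],1),"F",s['contact_force'].round(1))
    print("shift m",(d/1000).round(4), "turn", None if yaw is None else round((cur-yaw+180)%360-180,1))
E
python3 - <<'E'
from h import *
C=[(460,54.7,25,27),(460,54.7,165,21),(454,176,25,27),(454,176,133,27),(454,176,165,17),(449,-184,25,24),(449,-184,100,24),(457,-79.5,70,30),(457,-79.5,25,26),
(644,167,35,33),(632.9,72.8,35,33),(622.1,-21.6,35,33),(611.3,-115.9,35,33)]
overlay("top",C,240,150,200,120,4,"t2.png","pics/top0.png")
overlay("scene",C,220,180,200,140,4,"s2.png","pics/scene0.png")
go([449,-184,170],0)
E
```

```text
clock 0.1 pos [230.9 580.2 226.1] yaw -21.7 tilt z [-6.0e-04 -1.8e-03 -1.0e+00] w 85.5 F [-0.8 -0.   0.2]
shift m [0.4853 0.6292 0.0574] turn -21.7
```

View pics/t2.png

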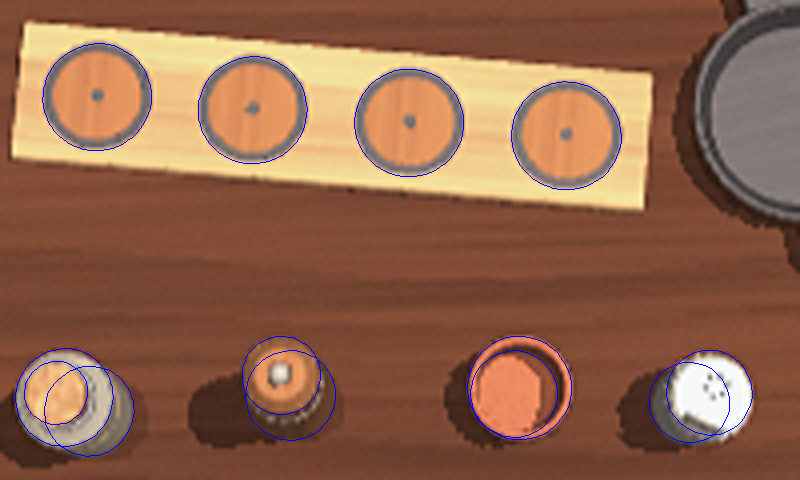

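View pics/s2.png

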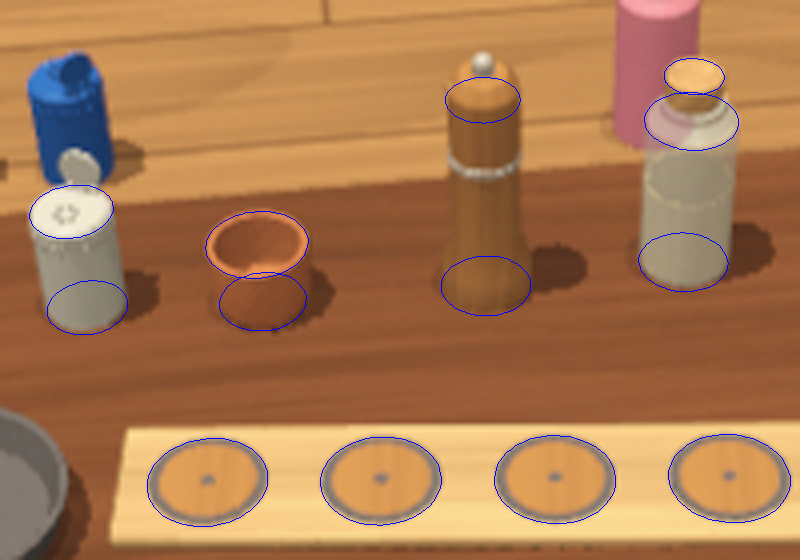

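Both overlays fit within 1–2 mm. I'll go above the shaker with the jaws along y.

Emit:
jog_arm --pt "0.03 0.04 0 -2" --pt "0.07 0.09 0 -5" --pt "0.11 0.14 0 -8" --pt "0.145 0.19 0 -11" --pt "0.18 0.235 0 -14" --pt "0.215 0.28 0 -17" --pt "0.25 0.325 0 -20" --pt "0.285 0.37 0 -21.7" --pt "0.32 0.415 0 -21.7" --pt "0.355 0.46 0 -21.7" --hand 1

```text
clock: 1.35
position: [390.5, 19.7, 227.2]
ee_rot: [1.0, 0.0, -0.0, 0.001]
contact_force: [1.0, 1.2, -0.4]
gripper_width: 85.7
```

```bash
python3 -c "
from h import *
go([448.5,-184,170],0)"
```

```text
clock 1.35 pos [390.5  19.7 227.2] yaw 0.0 tilt z [-1.0e-04 -1.5e-03 -1.0e+00] w 85.7 F [ 1.   1.2 -0.4]
shift m [0.0579 0.2037 0.0575] turn 0.0
```

Emit:
jog_arm --pt "0.015 0.05 0 0" --pt "0.03 0.1 0 0" --pt "0.044 0.15 0.02 0" --pt "0.053 0.185 0.04 0" --pt "0.058 0.204 0.057 0" --pt "0.058 0.204 0.057 0"

```text
clock: 2.1
position: [447.4, -185.2, 168.6]
ee_rot: [1.0, -0.001, -0.002, 0.0]
contact_force: [0.3, 0.5, -0.3]
gripper_width: 85.5
```

```bash
python3 -c "
from h import *
go([448.5,-184,83],0)
overlay('top',[(448.5,-184,100,24)],360,190,120,110,5,'t3.png')"
```

```text
clock 2.1 pos [ 447.4 -185.2  168.6] yaw -0.1 tilt z [-4.6e-03 -8.0e-04 -1.0e+00] w 85.5 F [ 0.3  0.5 -0.3]
shift m [ 0.0015 -0.0013  0.0856] turn -0.1
```

View pics/t3.png

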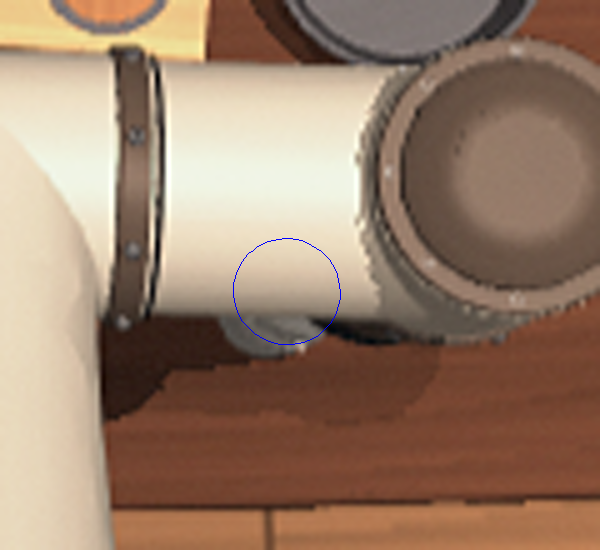

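The arm hides the shaker in the top view, so I'll check with the scene camera after descending.

Emit:
jog_arm --pt "0.0015 -0.001 0.015 0" --pt "0.0015 -0.001 0.04 0" --pt "0.0015 -0.001 0.062 0" --pt "0.0015 -0.001 0.078 0" --pt "0.0015 -0.001 0.085 0" --pt "0.0015 -0.001 0.0855 0"

```text
clock: 2.9
position: [449.3, -183.3, 84.1]
ee_rot: [1.0, -0.0, -0.001, 0.001]
contact_force: [0.2, -1.4, 0.7]
gripper_width: 85.7
```

```bash
python3 -c "
from h import *
go([448.5,-184,83],0)
overlay('scene',[(448.5,-184,100,24)],180,150,160,120,5,'s3.png')"
```

```text
clock 2.9 pos [ 449.3 -183.3   84.1] yaw -0.0 tilt z [-0.0027 -0.0013 -1.    ] w 85.7 F [ 0.2 -1.4  0.7]
shift m [-0.0008  0.0007  0.0011] turn -0.0
```

View pics/s3.png

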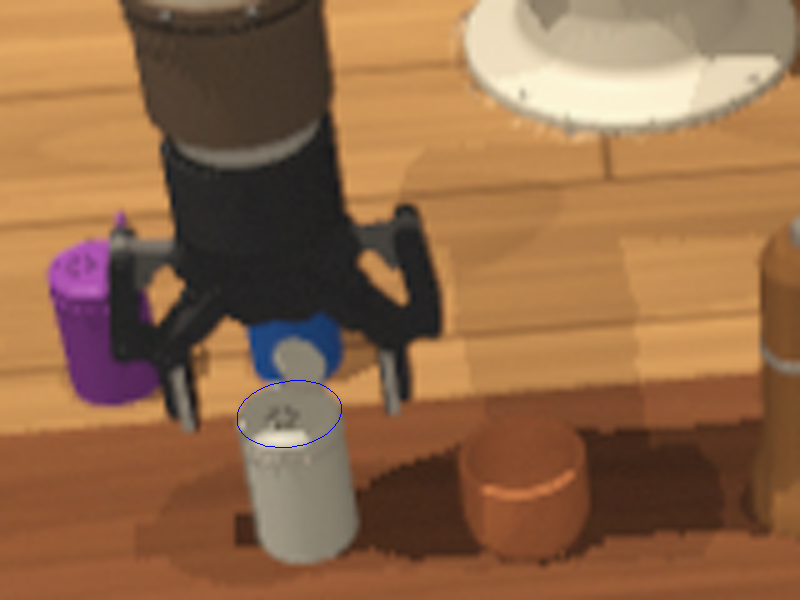

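The shaker sits midway between the jaws, with the lid just clear under the palm. Closing.

Emit:
jog_arm --pt "0 0 0 0" --pt "0 0 0 0" --pt "0 0 0 0" --pt "0 0 0 0" --pt "0 0 0 0" --pt "0 0 0 0" --pt "0 0 0 0" --pt "0 0 0 0" --hand -1

```text
clock: 3.95
position: [450.5, -183.6, 85.7]
ee_rot: [1.0, 0.0, 0.0, 0.001]
contact_force: [-0.6, 0.6, 5.7]
gripper_width: 44.8
```

```bash
python3 -c "
from h import *
go([448.5,-184,163],0)
overlay('scene',[(448.5,-184,100,24)],180,150,160,120,5,'s4.png')"
```

```text
clock 3.95 pos [ 450.5 -183.6   85.7] yaw 0.0 tilt z [ 6.0e-04 -1.9e-03 -1.0e+00] w 44.8 F [-0.6  0.6  5.7]
shift m [-0.0019  0.0005 -0.0773] turn 0.0
```

View pics/s4.png

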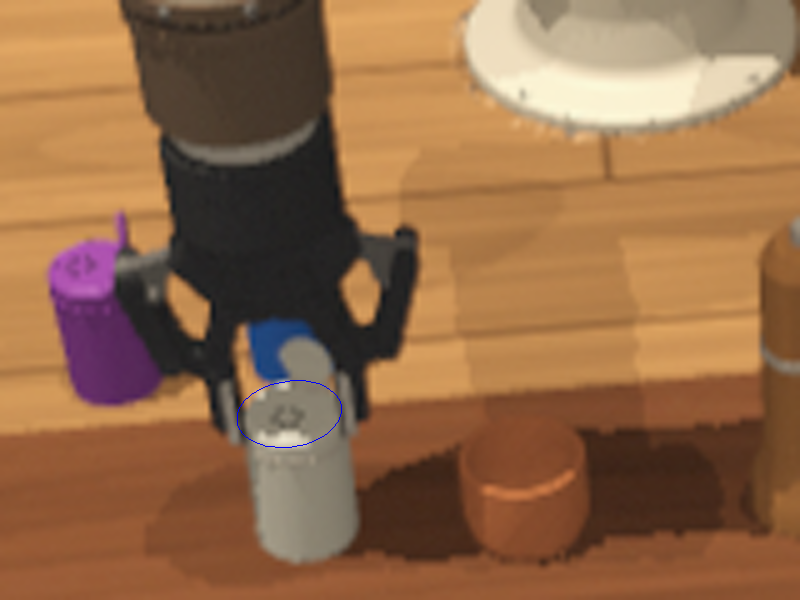

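```bash
python3 -c "
from h import *
for x in (425,450):
  P=[(x,-184+sy*24,z) for z in (68,87,100) for sy in (-1,1)]
  print(x,((proj('scene',P)+.5-[180,150])*5).round().tolist())
print(read_state()['gripper_width'],read_state()['joint_vel'].round(3),read_state()['contact_force'])
"
```

```text
425 [[248.0, 438.0], [349.0, 429.0], [242.0, 407.0], [345.0, 399.0], [239.0, 386.0], [342.0, 377.0]]
450 [[247.0, 472.0], [350.0, 464.0], [241.0, 442.0], [345.0, 433.0], [237.0, 420.0], [342.0, 411.0]]
44.619072760720364 [-0.     0.002 -0.001  0.     0.    -0.002] [-0.54139967  1.27025712  5.11780915]
```

```bash
python3 -c "
from h import *
s=calibration('scene')
q=R.from_quat([ 9.82103350e-01, -1.88340275e-01, -1.31403692e-04,  9.66130620e-04]).as_matrix()
p=np.array([230.9,580.2,226.1])
P=[p+q@np.array([dx,sy*43,dz]) for dz in (4,17) for dx in(-11,11) for sy in (-1,1)]
for n,o,f in(('scene',(500,60),'s0'),('top',(0,340),'t0')):
  im=cv2.imread('pics/%s0.png'%n)[o[1]:o[1]+80,o[0]:o[0]+100]
  c=cv2.resize(im,None,fx=6,fy=6,interpolation=cv2.INTER_CUBIC)
  for i,u in enumerate(proj(n,P)):
    u=(u+.5-o)*6; cv2.circle(c,tuple(int(v) for v in u),3,(0,0,255) if i<4 else (0,255,0),-1)
  cv2.imwrite('pics/g%s.png'%f,c)
overlay('scene',[],215,195,60,50,12,'s5.png')
"
```

```text
(no output)
```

View pics/gs0.png

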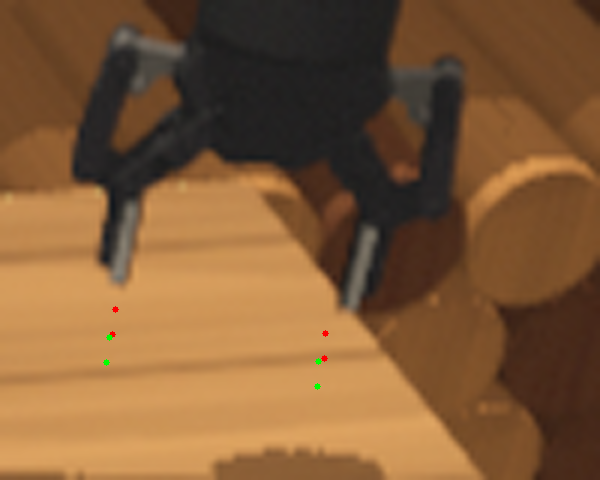

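View pics/gt0.png

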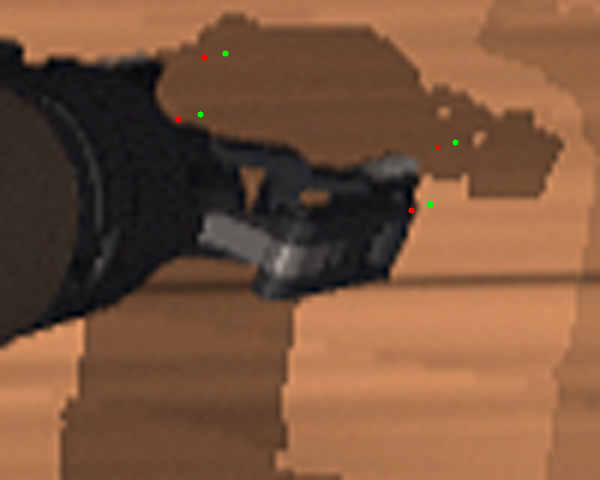

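View pics/s5.png

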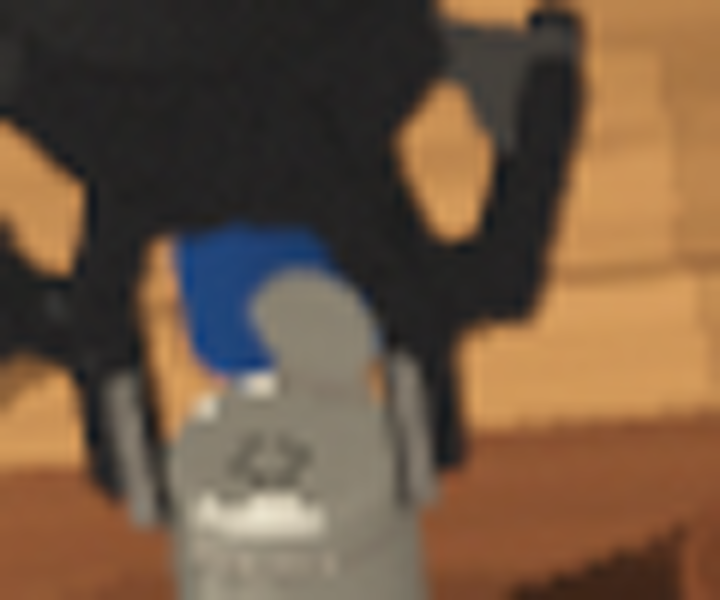

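```bash
python3 -c "
from h import *
print(proj('scene',[(0,0,0)]),proj('top',[(0,0,0)]))
overlay('scene',[(0,0,0,80),(0,0,0,100)],250,90,110,100,5,'b1.png')
overlay('top',[(0,0,0,80),(0,0,0,100)],260,370,160,110,5,'b2.png','pics/top0.png')
overlay('top',[],360,190,120,110,5,'t5.png')
"
```

```text
[[305.41600875 157.36317822]] [[340.7072718 443.3454706]]
```

View pics/b1.png

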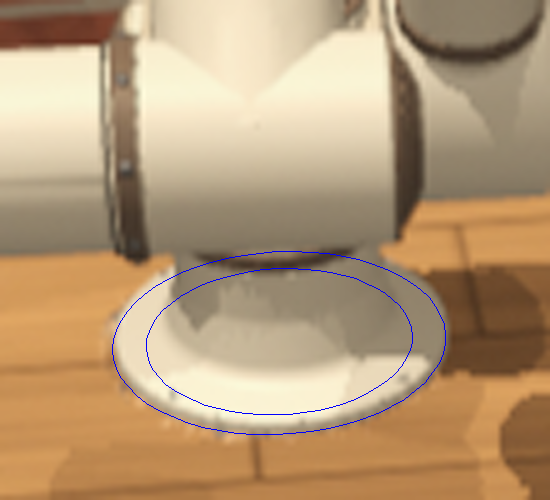

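View pics/b2.png

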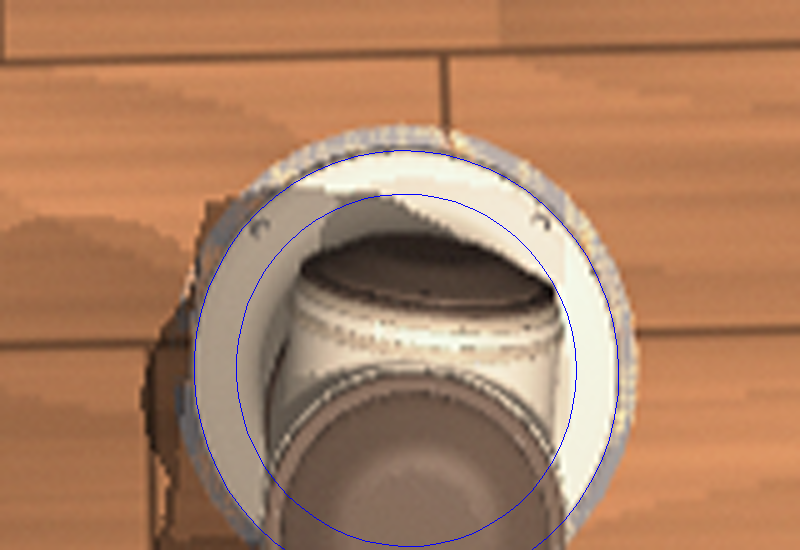

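View pics/t5.png

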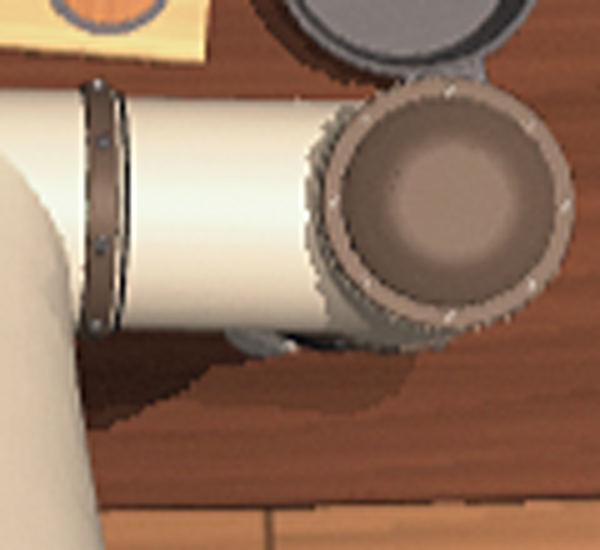

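```bash
python3 -c "
from h import *
for z in (205,222,235,245):
  print(z,'sceneL',ray('scene',500+118/6,60+284/6,z).round(0)[:2],'sceneR',ray('scene',500+350/6,60+310/6,z).round(0)[:2],'topL a',ray('top',415/6,340+170/6,z).round(0)[:2],'b',ray('top',390/6,340+280/6,z).round(0)[:2])
"
```

```text
205 sceneL [156. 567.] sceneR [192. 658.] topL a [215. 551.] b [179. 558.]
222 sceneL [186. 554.] sceneR [221. 642.] topL a [217. 543.] b [181. 550.]
235 sceneL [209. 543.] sceneR [244. 630.] topL a [219. 536.] b [183. 544.]
245 sceneL [226. 535.] sceneR [261. 621.] topL a [220. 531.] b [185. 539.]
```

```bash
python3 -c "
from h import *
for z in (100,140,170):
  print(z,ray('top',360+335/5,190+348/5,z).round(0)[:2], ray('top',360+430/5,190+348/5,z+100).round(0)[:2])
s=read_state();print(s['position'],s['gripper_width'],s['joints'])
im=cv2.imread('pics/top0.png')[330:430,0:130]
cv2.imwrite('pics/gt1.png',cv2.resize(im,None,fx=6,fy=6,interpolation=cv2.INTER_LANCZOS4))
"
```

```text
100 [ 421. -205.] [ 415. -226.]
140 [ 419. -198.] [ 413. -218.]
170 [ 418. -193.] [ 412. -211.]
[ 450.50150657 -183.60998039   85.73911629] 44.55172842957711 [-0.05109551  0.31236436 -0.51610614  0.00275783 -0.74156941  1.62001105]
```

View pics/gt1.png

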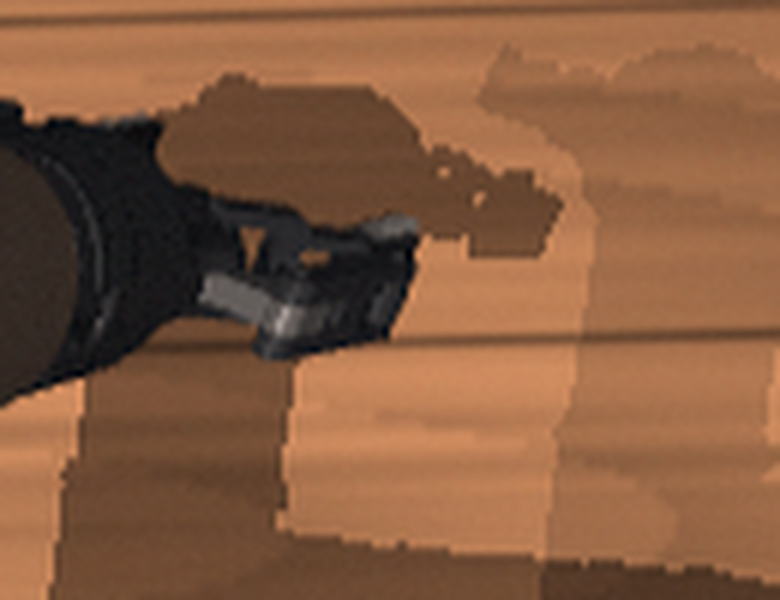

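```bash
python3 -c "
from h import *
o=np.array([215,195]);c=cv2.imread('pics/s5.png')
for x,col in((461.5,(0,0,255)),(439,(0,255,0))):
  for z in (75,85,95,105,115):
    for y in (-183.6-23,-183.6+23):
      u=(proj('scene',[(x,y,z)])[0]+.5-o)*12; cv2.circle(c,tuple(int(v) for v in u),4,col,-1)
      cv2.putText(c,str(z),(int(u[0])+5,int(u[1])),0,.4,col,1)
cv2.imwrite('pics/s6.png',c)
"
```

```text
(no output)
```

View pics/s6.png

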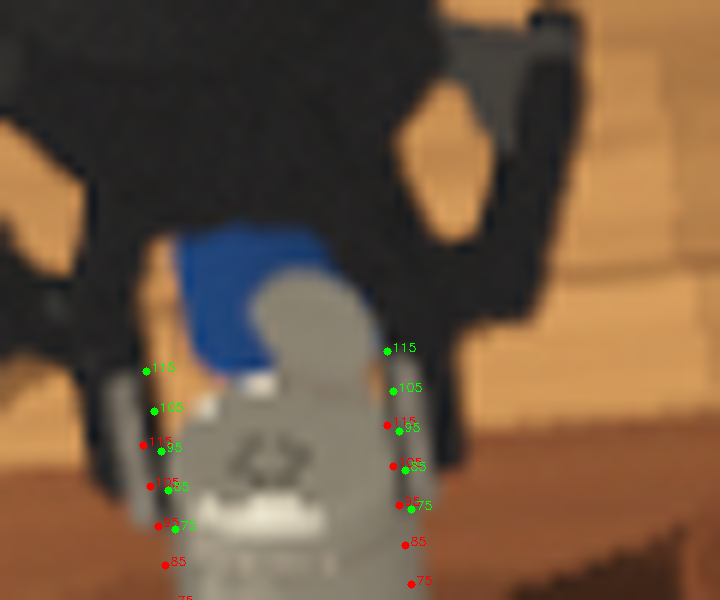

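```bash
python3 -c "
from h import *
c=cv2.imread('pics/gt1.png')
def d(c,n,P,o,k,f):
  for i,p in enumerate(P):
    u=(proj(n,[p])[0]+.5-o)*k; cv2.circle(c,tuple(int(v) for v in u),4,(0,0,255),-1); cv2.putText(c,str(int(p[2])),(int(u[0])+5,int(u[1])),0,.4,(0,255,255),1)
  cv2.imwrite('pics/'+f,c)
d(c,'top',[(231,580,z) for z in (210,227,250,282,320)],np.array([0,330]),6,'gt2.png')
o=np.array([490,0]);c=cv2.resize(cv2.imread('pics/scene0.png')[0:120,490:620],None,fx=6,fy=6,interpolation=cv2.INTER_CUBIC)
d(c,'scene',[(231,580,z) for z in (210,227,250,282,320,360,400)],o,6,'gs2.png')
"
```

```text
(no output)
```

View pics/gt2.png

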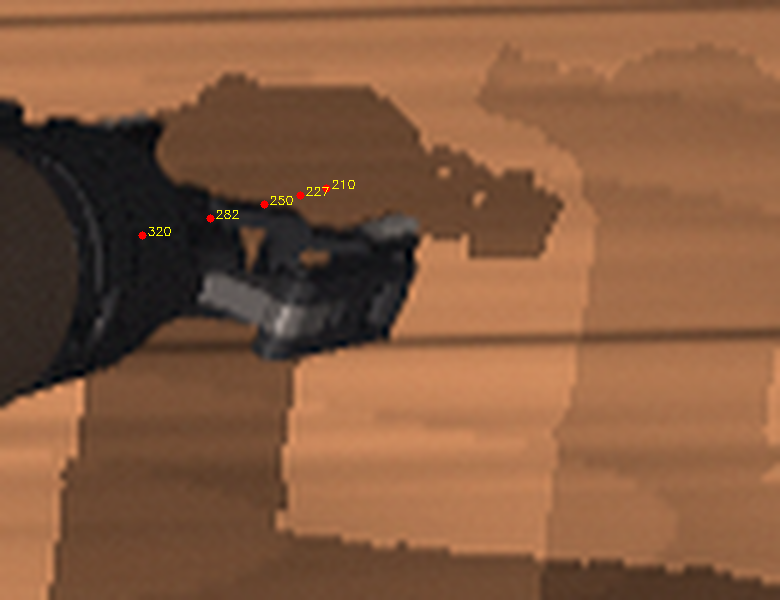

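View pics/gs2.png

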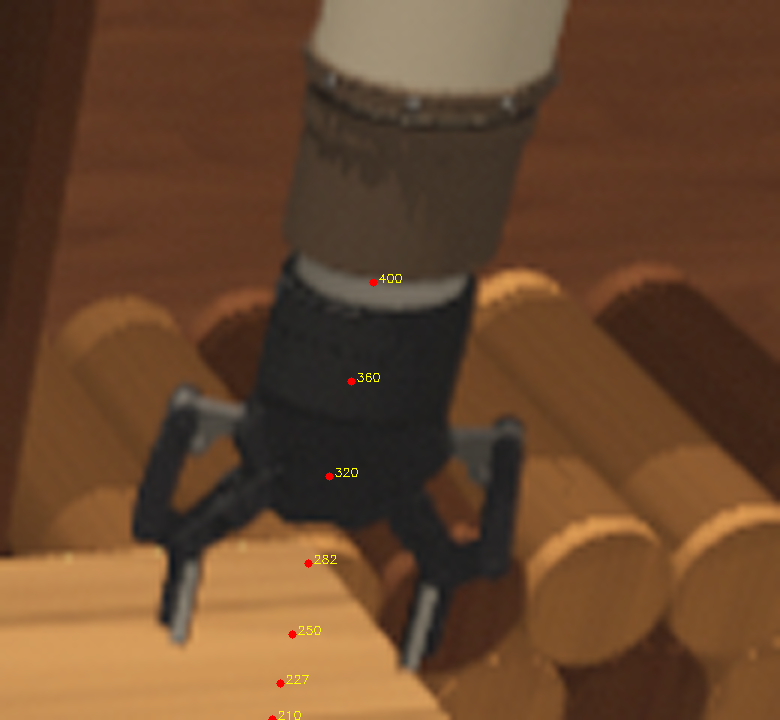

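The reading of 44.8 mm on a 48 mm body, plus the pad position in the image, suggests the pads sit about 20 mm too far toward the base. I'll test this by opening, shifting +x and regripping.

Emit:
jog_arm --pt "0 0 0 0" --pt "0 0 0 0" --pt "0 0 0 0" --pt "0 0 0 0" --pt "0 0 0 0" --pt "0.01 0 0 0" --pt "0.02 0 0 0" --pt "0.02 0 0 0" --hand 1

```text
clock: 5.15
position: [471.7, -183.6, 85.7]
ee_rot: [1.0, 0.0, 0.001, 0.001]
contact_force: [-0.5, -0.2, -0.6]
gripper_width: 85.1
```

Emit:
jog_arm --pt "0 0 0 0" --pt "0 0 0 0" --pt "0 0 0 0" --pt "0 0 0 0" --pt "0 0 0 0" --pt "0 0 0 0" --pt "0 0 0 0" --pt "0 0 0 0" --hand -1

```text
clock: 6.15
position: [471.7, -183.6, 85.6]
ee_rot: [1.0, 0.0, 0.001, 0.001]
contact_force: [0.6, -0.1, 0.2]
gripper_width: 0.3
```

```bash
python3 -c "
from h import *
go([448.5,-184,163],0)
overlay('scene',[(448.5,-184,25,24),(448.5,-184,100,24)],180,150,160,120,5,'s7.png')"
```

```text
clock 6.15 pos [ 471.7 -183.6   85.6] yaw 0.0 tilt z [ 0.0012 -0.002  -1.    ] w 0.3 F [ 0.6 -0.1  0.2]
shift m [-0.0231  0.0006 -0.0774] turn 0.0
```

View pics/s7.png

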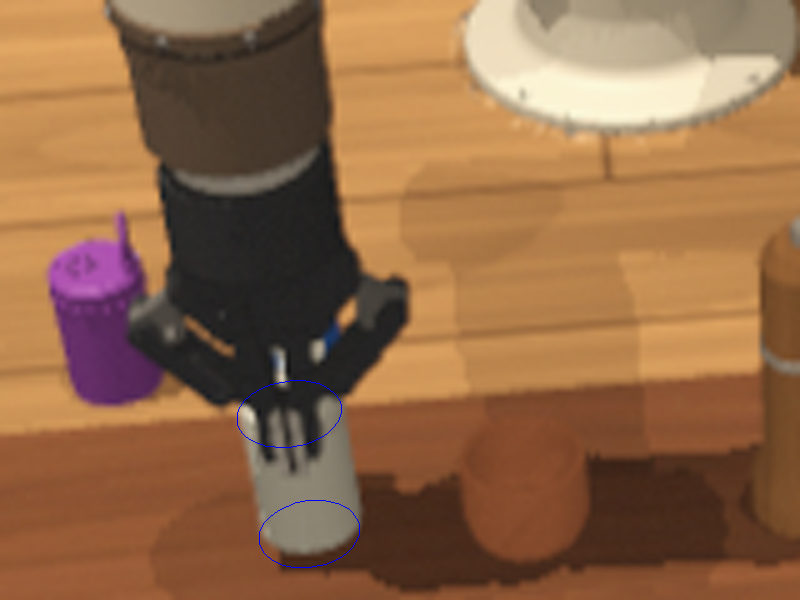

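The fingers shut fully, so that guess was wrong. They appear to sit higher than the nominal TCP-to-tip distance, and the shaker slid about 7 mm while staying upright. I'll measure the true fingertip height by touching bare board gently with the shut fingers.

Emit:
jog_arm --pt "0 0 -0.02 0" --pt "0 0 -0.05 0" --pt "0.02 -0.02 -0.06 0" --pt "0.04 -0.04 -0.06 0" --pt "0.045 -0.045 -0.05 0" --pt "0.045 -0.045 -0.03 0" --pt "0.045 -0.045 -0.01 0" --pt "0.045 -0.045 0.005 0" --pt "0.045 -0.045 0.015 0" --pt "0.045 -0.045 0.02 0" --hand -1

```text
clock: 7.45
position: [516.4, -138.8, 65.0]
ee_rot: [1.0, 0.0, 0.0, 0.001]
contact_force: [-0.0, -0.8, 0.3]
gripper_width: 0.1
```

```bash
python3 -c "
from h import *
go([516,-139,60],0)
overlay('scene',[],180,150,160,120,5,'s8.png')"
```

```text
clock 7.45 pos [ 516.4 -138.8   65. ] yaw 0.0 tilt z [ 3.0e-04 -2.1e-03 -1.0e+00] w 0.1 F [-0.  -0.8  0.3]
shift m [-0.0004  0.0002  0.005 ] turn 0.0
```

View pics/s8.png

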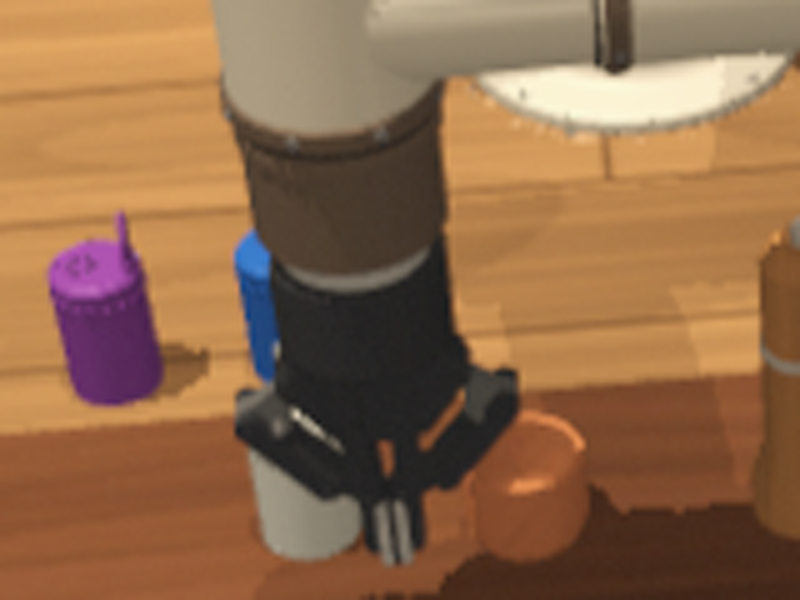

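Emit:
jog_arm --pt "0 0 0.004 0" --pt "0 0 0.008 0" --pt "0 0 0.012 0" --pt "0 0 0.014 0" --pt "0 0 0.016 0" --pt "0 0 0.018 0"

```text
clock: 8.25
position: [516.3, -138.7, 46.7]
ee_rot: [1.0, 0.0, 0.0, 0.001]
contact_force: [0.3, -0.4, 0.2]
gripper_width: -0.2
```

```bash
python3 -c "
from h import *
go([516,-139,60],0)
for z in (48,65,80,95): print(z,ray('scene',259,262,z).round(1))"
```

```text
clock 8.25 pos [ 516.3 -138.7   46.7] yaw 0.0 tilt z [ 1.e-04 -2.e-03 -1.e+00] w -0.2 F [ 0.3 -0.4  0.2]
shift m [-0.0003  0.0003 -0.0133] turn 0.0
48 [ 499.5 -140.2   48. ]
65 [ 518.1 -138.7   65. ]
80 [ 534.6 -137.3   80. ]
95 [ 551.  -135.9   95. ]
```

Emit:
jog_arm --pt "0 0 0.002 0" --pt "0 0 0.0035 0" --pt "0 0 0.005 0" --pt "0 0 0.0065 0" --pt "0 0 0.008 0" --pt "0 0 0.008 0"

```text
clock: 9.0
position: [516.2, -138.8, 38.5]
ee_rot: [1.0, 0.0, -0.0, 0.001]
contact_force: [0.1, 0.2, 0.7]
gripper_width: -0.0
```

No contact at the 42 mm where the nominal geometry predicts it, so the tips really are higher. Continuing gently.

Emit:
jog_arm --pt "0 0 0.003 0" --pt "0 0 0.006 0" --pt "0 0 0.009 0" --pt "0 0 0.011 0" --pt "0 0 0.012 0" --pt "0 0 0.012 0"

```text
clock: 9.75
position: [516.2, -138.8, 26.5]
ee_rot: [1.0, 0.0, -0.0, 0.001]
contact_force: [-0.5, -0.2, 0.3]
gripper_width: -0.0
```

```bash
python3 -c "
from h import *
go([516,-139,60],0)
overlay('scene',[],180,150,160,120,5,'s9.png')"
```

```text
clock 9.75 pos [ 516.2 -138.8   26.5] yaw 0.0 tilt z [-3.e-04 -2.e-03 -1.e+00] w -0.0 F [-0.5 -0.2  0.3]
shift m [-0.0002  0.0003 -0.0335] turn 0.0
```

View pics/s9.png

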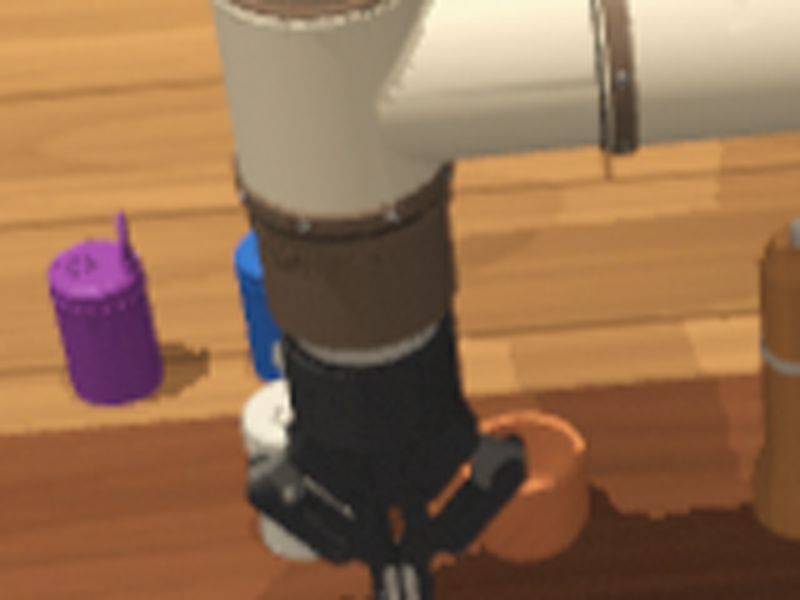

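Emit:
jog_arm --pt "0 0 0.002 0" --pt "0 0 0.004 0" --pt "0 0 0.006 0" --pt "0 0 0.007 0" --pt "0 0 0.007 0"

```text
clock: 10.42
position: [516.2, -138.8, 20.9]
ee_rot: [1.0, 0.0, -0.0, 0.001]
contact_force: [-2.7, 1.8, 9.9]
gripper_width: -0.1
```

Contact is at a reported z of about 21 with 10 N, so the true tip is about 21 mm higher than nominal. I'll subtract 21 mm from all heights. Rising now and re-measuring the shaker.

Emit:
jog_arm --pt "0 0 -0.02 0" --pt "0 -0.01 -0.06 0" --pt "0 -0.05 -0.1 0" --pt "0 -0.1 -0.125 0" --pt "0 -0.13 -0.13 0" --pt "0 -0.13 -0.13 0" --hand 1

```text
clock: 11.18
position: [516.5, -6.8, 151.3]
ee_rot: [1.0, 0.002, 0.001, 0.001]
contact_force: [-0.8, 0.5, -0.8]
gripper_width: 85.4
```

```bash
python3 -c "
from h import *
go([516,-139,60],0)
C=[(448.5,-184,25,24),(448.5,-184,100,24)]
overlay('scene',C,190,170,160,120,5,'s10.png')
overlay('top',C,350,170,160,120,5,'t10.png')"
```

```text
clock 11.18 pos [516.5  -6.8 151.3] yaw 0.2 tilt z [ 0.0016 -0.0017 -1.    ] w 85.4 F [-0.8  0.5 -0.8]
shift m [-0.0012  0.1321  0.0915] turn 0.2
```

View pics/s10.png

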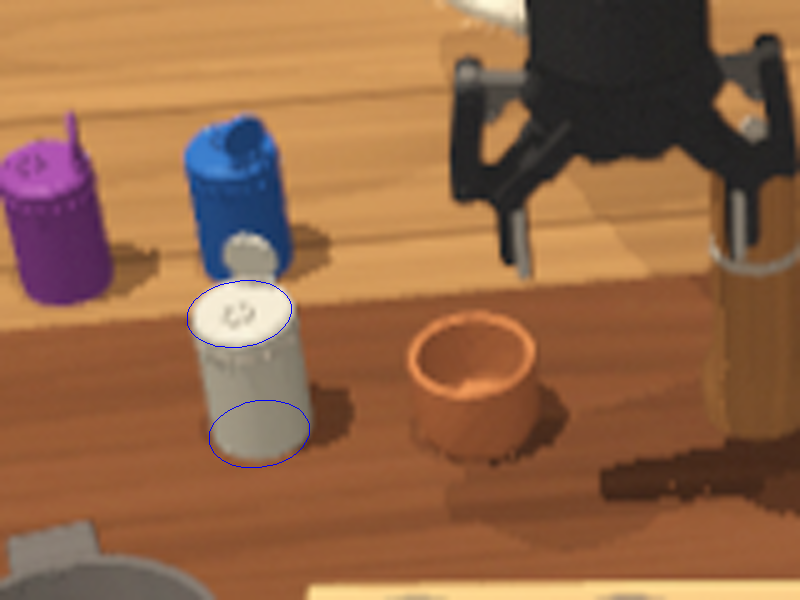

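View pics/t10.png

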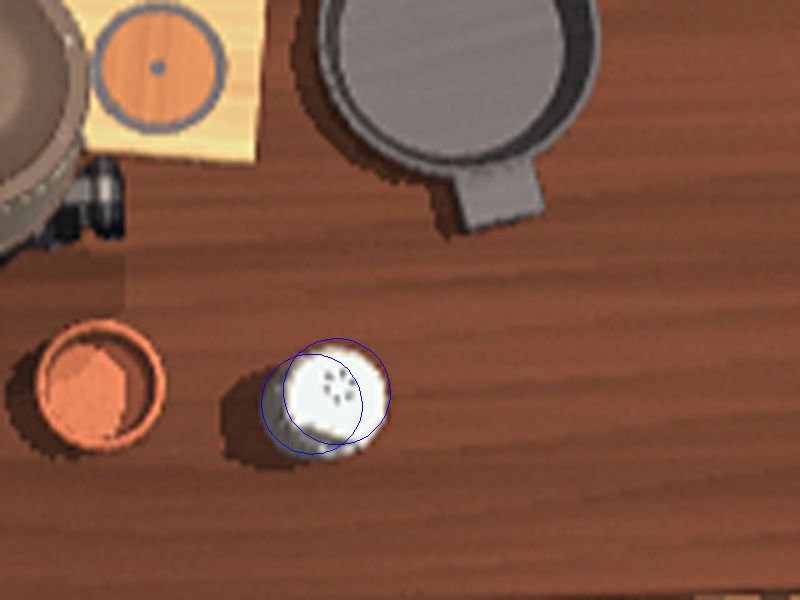

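The shaker still stands upright at about (447.5,-184), essentially unmoved. Approaching it at the corrected height.

Emit:
jog_arm --pt "-0.015 0.04 0 0" --pt "-0.033 0.085 0 0" --pt "-0.05 0.13 0 0" --pt "-0.064 0.165 0 0" --pt "-0.069 0.177 0.01 0.2" --pt "-0.069 0.177 0.03 0.2" --pt "-0.069 0.177 0.055 0.2" --pt "-0.069 0.177 0.075 0.2" --pt "-0.069 0.177 0.087 0.2" --pt "-0.069 0.177 0.09 0.2"

```text
clock: 12.52
position: [446.5, -185.9, 59.7]
ee_rot: [1.0, -0.001, -0.002, 0.001]
contact_force: [0.3, 0.6, -0.3]
gripper_width: 85.6
```

```bash
python3 -c "
from h import *
go([447.5,-184,60],0)
overlay('scene',[],180,150,160,120,5,'s11.png')"
```

```text
clock 12.53 pos [ 446.5 -185.9   59.7] yaw -0.1 tilt z [-0.003  -0.0024 -1.    ] w 85.6 F [ 0.3  0.6 -0.3]
shift m [ 0.001  -0.0019 -0.0003] turn -0.1
```

View pics/s11.png

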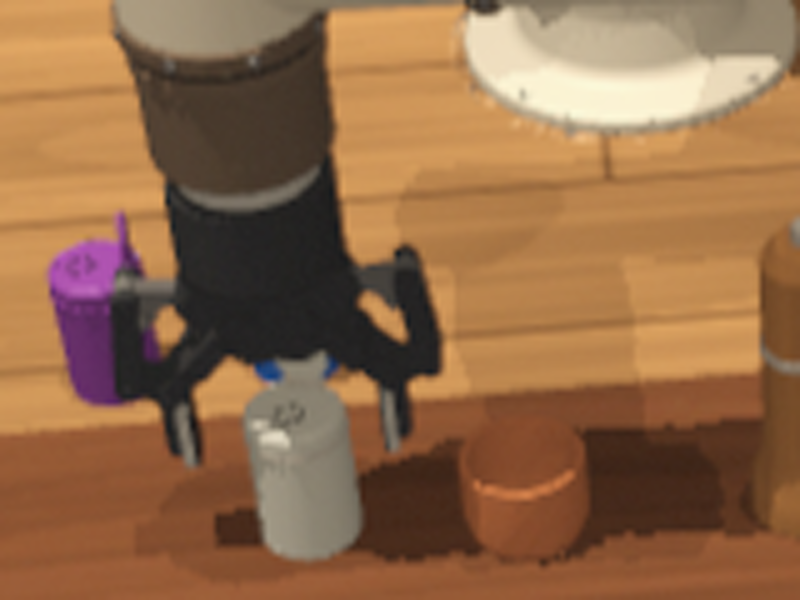

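Emit:
jog_arm --pt "0.001 -0.002 0 0" --pt "0.001 -0.002 0 0" --pt "0.001 -0.002 0 0" --pt "0.001 -0.002 0 0" --pt "0.001 -0.002 0 0" --pt "0.001 -0.002 0 0" --hand -1

```text
clock: 13.32
position: [448.8, -184.0, 61.1]
ee_rot: [1.0, -0.001, 0.0, 0.001]
contact_force: [0.2, 1.1, 6.2]
gripper_width: 46.6
```

```bash
python3 -c "
from h import *
go([447.5,-184,160],0)
overlay('scene',[],180,150,160,120,5,'s12.png')"
```

```text
clock 13.32 pos [ 448.8 -184.    61.1] yaw -0.1 tilt z [ 2.0e-04 -2.9e-03 -1.0e+00] w 46.6 F [0.2 1.1 6.2]
shift m [-0.0012  0.0003 -0.0989] turn -0.1
```

View pics/s12.png

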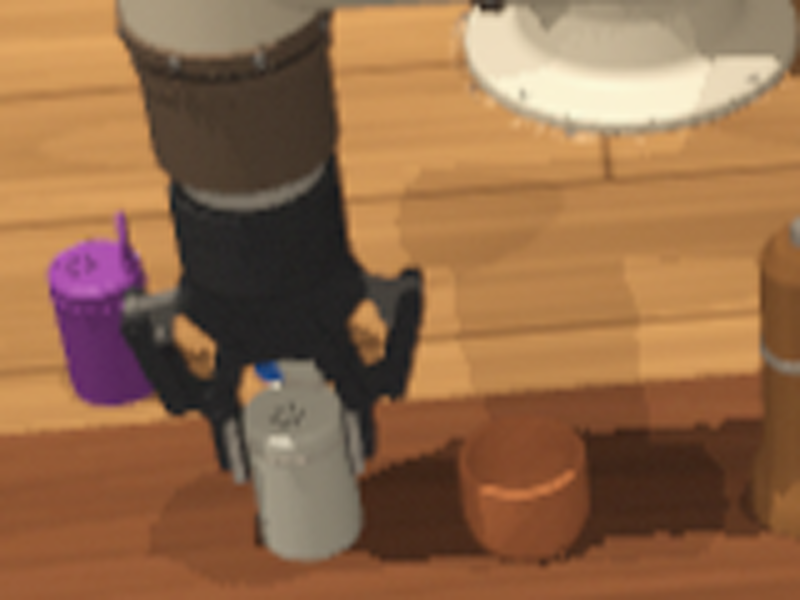

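Gripped at 46.6 mm and level. Lifting gently.

Emit:
jog_arm --pt "0 0 -0.005 0" --pt "0 0 -0.015 0" --pt "0 0 -0.03 0" --pt "0 0 -0.045 0" --pt "0 0 -0.06 0" --pt "0.005 -0.005 -0.07 0" --pt "0.015 -0.014 -0.075 0" --pt "0.03 -0.028 -0.075 0" --pt "0.05 -0.046 -0.075 0" --pt "0.07 -0.065 -0.075 0"

```text
clock: 14.62
position: [520.3, -117.2, 135.3]
ee_rot: [1.0, -0.001, -0.0, 0.001]
contact_force: [0.3, -0.4, -1.4]
gripper_width: 46.1
```

```bash
python3 -c "
from h import *
go([623.4,-21.6,90],0)
overlay('scene',[],180,150,160,120,5,'s13.png')"
```

```text
clock 14.62 pos [ 520.3 -117.2  135.3] yaw -0.1 tilt z [-6.0e-04 -2.9e-03 -1.0e+00] w 46.1 F [ 0.3 -0.4 -1.4]
shift m [ 0.103  -0.0959  0.045 ] turn -0.1
```

View pics/s13.png

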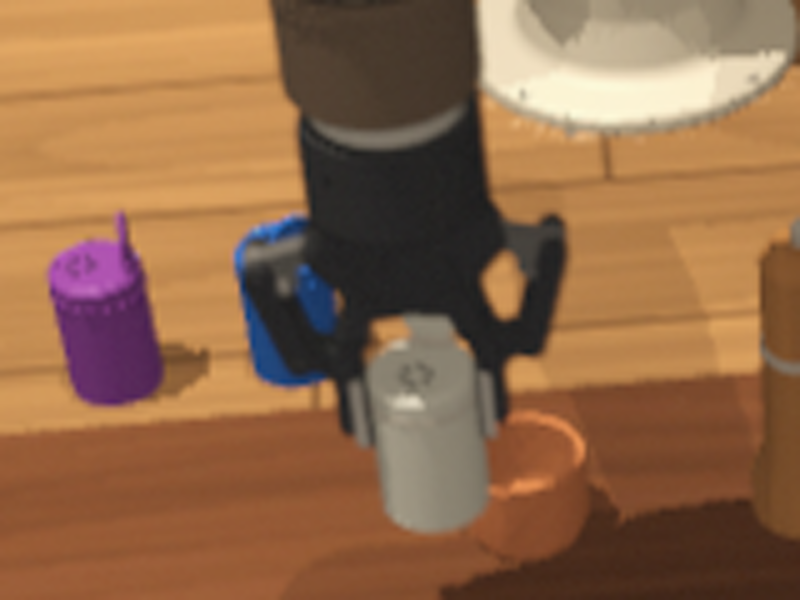

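Held upright. Moving to just above mark_3.

Emit:
jog_arm --pt "0.02 -0.018 0 0" --pt "0.042 -0.039 0 0" --pt "0.062 -0.058 0.005 0" --pt "0.08 -0.075 0.015 0" --pt "0.094 -0.088 0.027 0" --pt "0.101 -0.094 0.038 0" --pt "0.103 -0.096 0.045 0" --pt "0.103 -0.096 0.05 0" --pt "0.103 -0.096 0.05 0"

```text
clock: 15.8
position: [625.8, -20.2, 85.3]
ee_rot: [1.0, 0.0, 0.001, 0.002]
contact_force: [0.7, -0.7, -1.6]
gripper_width: 46.4
```

```bash
python3 -c "
from h import *
go([623.4,-21.6,72],0)
C=[(622.1,-21.6,35,24),(622.1,-21.6,110,24),(622.1,-21.6,35,33)]
overlay('scene',C,250,210,130,110,6,'s14.png')"
```

```text
clock 15.8 pos [625.8 -20.2  85.3] yaw 0.0 tilt z [ 0.0019 -0.0033 -1.    ] w 46.4 F [ 0.7 -0.7 -1.6]
shift m [-0.0024  0.0013  0.0133] turn 0.0
```

View pics/s14.png

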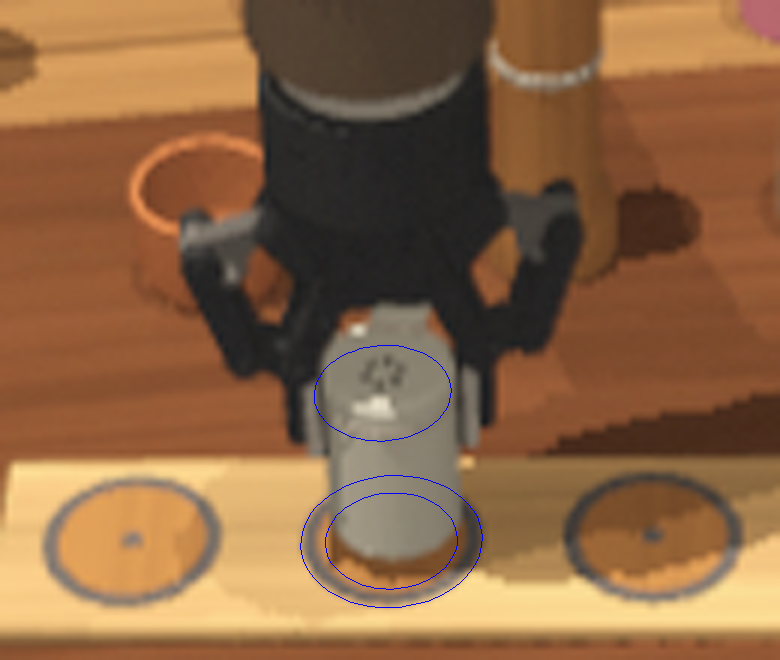

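Emit:
jog_arm --pt "-0.0024 0.0013 0.002 0" --pt "-0.0024 0.0013 0.005 0" --pt "-0.0024 0.0013 0.008 0" --pt "-0.0024 0.0013 0.0105 0" --pt "-0.0024 0.0013 0.0125 0" --pt "-0.0024 0.0013 0.0135 0" --pt "-0.0024 0.0013 0.0135 0"

```text
clock: 16.73
position: [623.8, -21.5, 72.2]
ee_rot: [1.0, 0.0, 0.001, 0.002]
contact_force: [-0.2, -0.0, -0.9]
gripper_width: 46.3
```

```bash
python3 -c "
from h import *
go([623.4,-21.6,71],0)
C=[(622.1,-21.6,35,24),(622.1,-21.6,110,24),(622.1,-21.6,35,33)]
overlay('scene',C,250,210,130,110,6,'s15.png')"
```

```text
clock 16.73 pos [623.8 -21.5  72.2] yaw 0.0 tilt z [ 0.0028 -0.0032 -1.    ] w 46.3 F [-0.2 -0.  -0.9]
shift m [-0.0004  0.0001  0.0012] turn 0.0
```

View pics/s15.png

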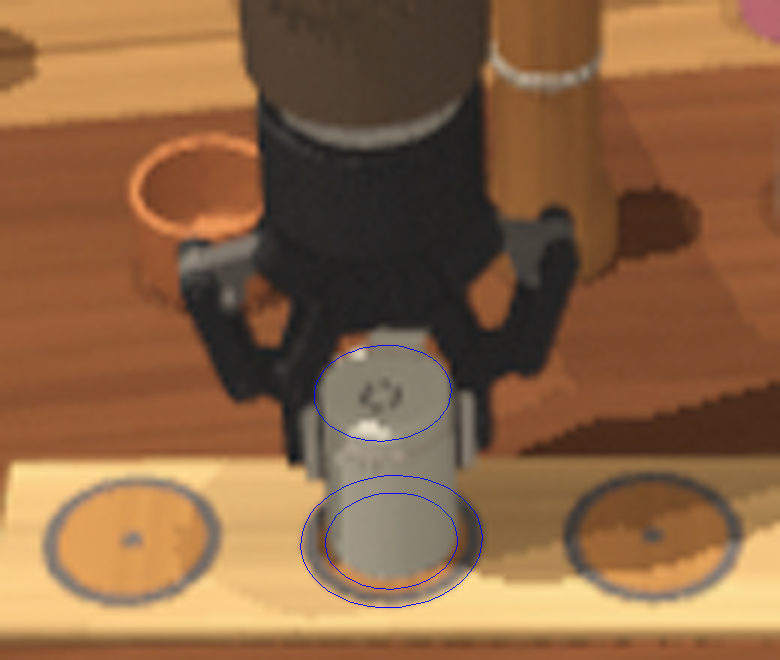

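Emit:
jog_arm --pt "0.0015 0 0.0005 0" --pt "0.0015 0 0.001 0" --pt "0.0015 0 0.0015 0" --pt "0.0015 0 0.002 0"

```text
clock: 17.27
position: [625.7, -21.5, 71.1]
ee_rot: [1.0, 0.001, 0.002, 0.002]
contact_force: [-1.0, -0.4, 4.6]
gripper_width: 46.5
```

Seated with +5 N contact. Opening, then rising.

Emit:
jog_arm --pt "0 0 0 0" --pt "0 0 0 0" --pt "0 0 0 0" --pt "0 0 0 0" --pt "0 0 -0.01 0" --pt "0 0 -0.04 0" --pt "0 0 -0.08 0" --pt "-0.02 0 -0.11 0" --pt "-0.06 0 -0.12 0" --pt "-0.1 0 -0.12 0" --hand 1

```text
clock: 18.52
position: [525.1, -21.1, 192.6]
ee_rot: [1.0, 0.001, 0.004, 0.001]
contact_force: [0.4, 0.4, 0.9]
gripper_width: 85.3
```

```bash
python3 -c "
from h import *
go([457,-79.5,120],-90)
C=[(622.1,-21.6,35,24),(622.1,-21.6,110,24),(622.1,-21.6,35,33)]
overlay('scene',C,250,210,130,110,6,'s16.png')
overlay('top',C,280,130,130,110,6,'t16.png')"
```

```text
clock 18.52 pos [525.1 -21.1 192.6] yaw 0.1 tilt z [ 0.0075 -0.0026 -1.    ] w 85.3 F [0.4 0.4 0.9]
shift m [-0.0687  0.0581  0.0723] turn 90.1
```

View pics/s16.png

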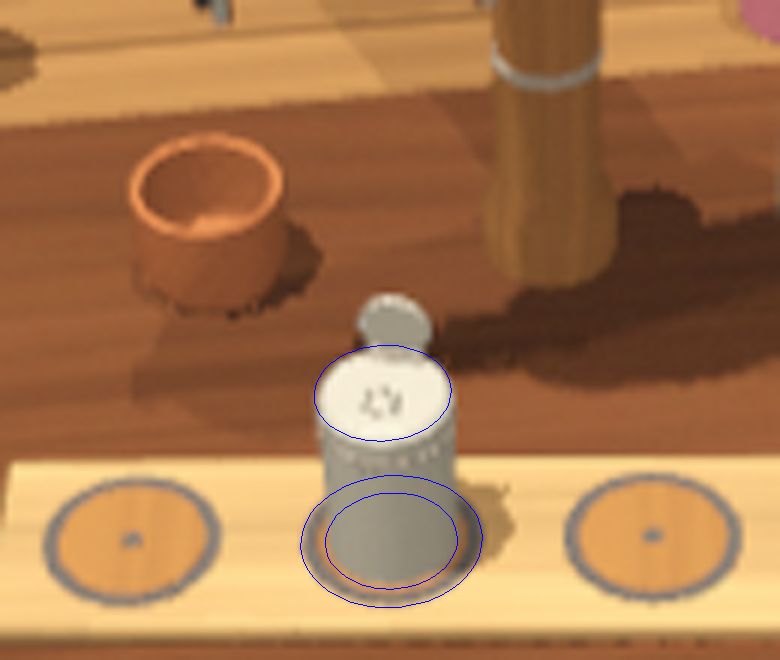

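View pics/t16.png

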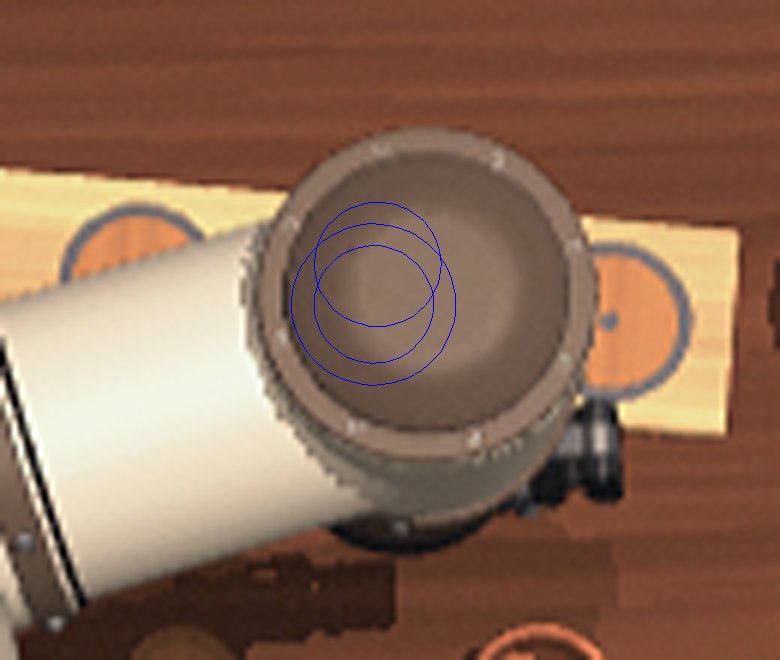

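The shaker is centred on mark_3, with an even rim of the mark visible all round. Next the pot, with the jaws turned to lie along x.

Emit:
jog_arm --pt "-0.01 0.01 0.01 10" --pt "-0.025 0.02 0.03 20" --pt "-0.04 0.035 0.05 30" --pt "-0.055 0.047 0.07 40" --pt "-0.065 0.055 0.085 50" --pt "-0.069 0.058 0.1 60" --pt "-0.069 0.058 0.105 70" --pt "-0.069 0.058 0.11 80" --pt "-0.069 0.058 0.11 90" --pt "-0.069 0.058 0.11 90"

```text
clock: 19.88
position: [454.0, -79.8, 82.3]
ee_rot: [0.708, -0.706, 0.003, -0.001]
contact_force: [0.1, -0.4, 0.4]
gripper_width: 85.4
```

```bash
python3 -c "
from h import *
go([457,-79.5,22],-90)
C=[(457,-79.5,70,30)]
overlay('scene',C,210,170,150,120,5,'s17.png')"
```

```text
clock 19.88 pos [454.  -79.8  82.3] yaw -89.8 tilt z [ 0.0045 -0.0025 -1.    ] w 85.4 F [ 0.1 -0.4  0.4]
shift m [-0.0005 -0.0027  0.0603] turn 0.2
```

View pics/s17.png

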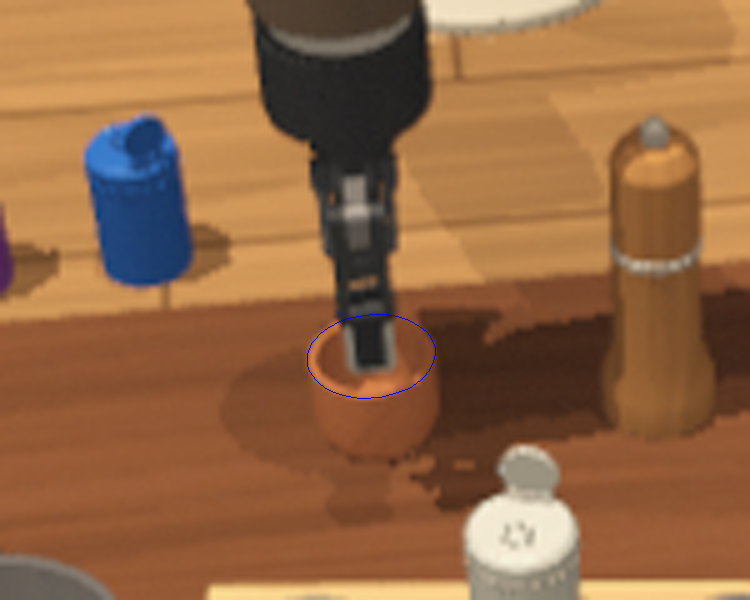

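Emit:
jog_arm --pt "-0.0005 -0.003 0 0.2" --pt "-0.0005 -0.003 0.005 0.2" --pt "-0.0005 -0.003 0.02 0.2" --pt "-0.0005 -0.003 0.035 0.2" --pt "-0.0005 -0.003 0.048 0.2" --pt "-0.0005 -0.003 0.057 0.2" --pt "-0.0005 -0.003 0.06 0.2" --pt "-0.0005 -0.003 0.06 0.2"

```text
clock: 20.92
position: [457.3, -79.5, 22.3]
ee_rot: [0.707, -0.707, 0.002, -0.001]
contact_force: [0.1, -0.4, -0.5]
gripper_width: 85.3
```

```bash
python3 -c "
from h import *
go([457,-79.5,22],-90)
C=[(457,-79.5,70,30)]
overlay('scene',C,210,170,150,120,5,'s18.png')"
```

```text
clock 20.93 pos [457.3 -79.5  22.3] yaw -89.9 tilt z [ 0.0045 -0.0026 -1.    ] w 85.3 F [ 0.1 -0.4 -0.5]
shift m [0.     0.0003 0.0003] turn 0.1
```

View pics/s18.png

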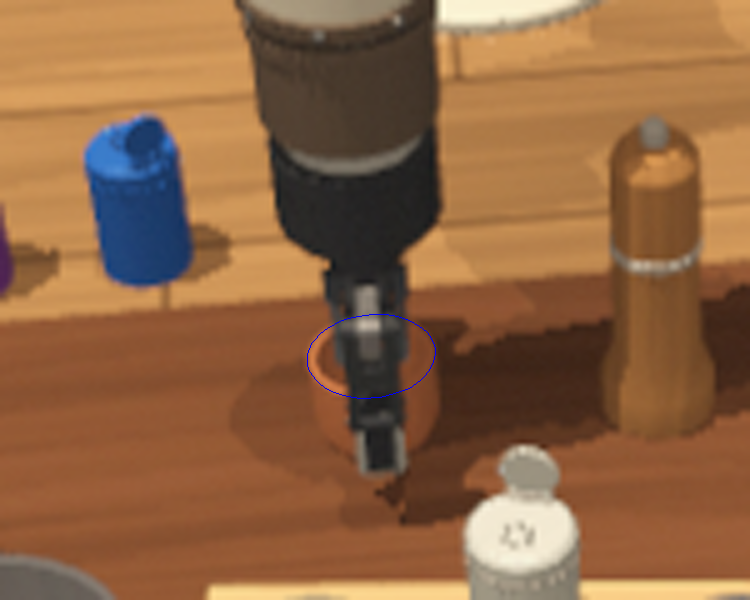

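Straddling the pot and centred. Closing.

Emit:
jog_arm --pt "0 0 0 0" --pt "0 0 0 0" --pt "0 0 0 0" --pt "0 0 0 0" --pt "0 0 0 0" --pt "0 0 0 0" --hand -1

```text
clock: 21.72
position: [457.8, -79.4, 23.3]
ee_rot: [0.708, -0.707, 0.003, -0.001]
contact_force: [-0.9, 0.2, 5.9]
gripper_width: 58.0
```

```bash
python3 -c "
from h import *
go([457,-79.5,22],-90)
C=[(457,-79.5,70,30),(457,-79.5,25,26)]
overlay('scene',C,210,170,150,120,5,'s19.png')"
```

```text
clock 21.73 pos [457.8 -79.4  23.3] yaw -89.9 tilt z [ 0.006  -0.0026 -1.    ] w 58.0 F [-0.9  0.2  5.9]
shift m [0.0001 0.0008 0.0013] turn 0.1
```

View pics/s19.png

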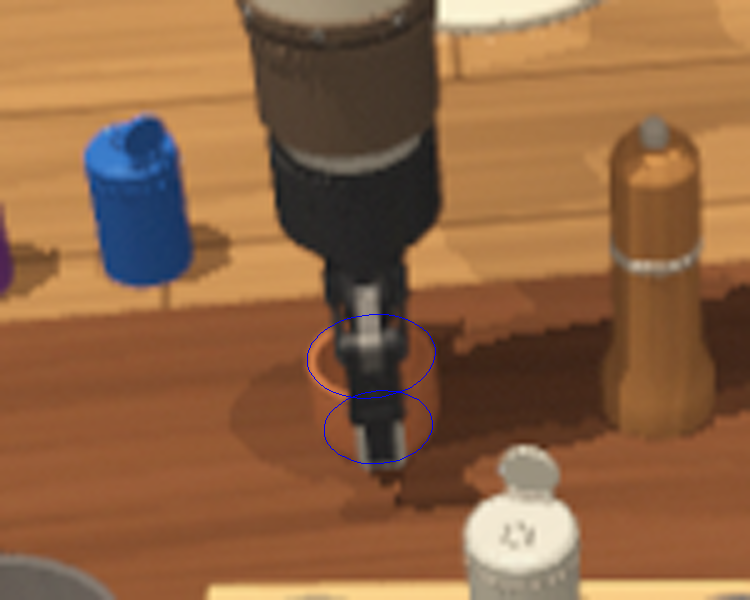

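Gripped at 58 mm. Lifting and carrying it to mark_4.

Emit:
jog_arm --pt "0 0 -0.004 0" --pt "0 0 -0.012 0" --pt "0 0 -0.025 0" --pt "0.003 -0.01 -0.035 0" --pt "0.007 -0.03 -0.04 0" --pt "0.013 -0.055 -0.04 0" --pt "0.019 -0.08 -0.04 0" --pt "0.025 -0.105 -0.04 0" --pt "0.031 -0.128 -0.04 0" --pt "0.035 -0.145 -0.038 0"

```text
clock: 23.02
position: [603.8, -114.4, 63.1]
ee_rot: [0.708, -0.707, 0.003, -0.002]
contact_force: [-0.1, -1.1, -1.7]
gripper_width: 58.2
```

```bash
python3 -c "
from h import *
go([611.6,-115.9,40],-90)
C=[(611.3,-115.9,35,33),(611.3,-115.9,35,26),(611.3,-115.9,80,30)]
overlay('scene',C,210,210,150,120,5,'s20.png')"
```

```text
clock 23.02 pos [ 603.8 -114.4   63.1] yaw -89.9 tilt z [ 0.0071 -0.0025 -1.    ] w 58.2 F [-0.1 -1.1 -1.7]
shift m [ 0.0015 -0.0077  0.0231] turn 0.1
```

View pics/s20.png

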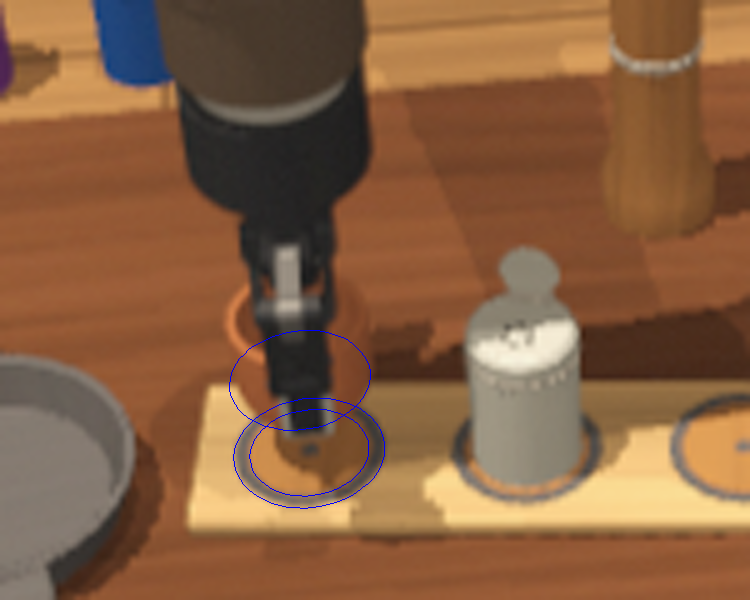

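Emit:
jog_arm --pt "0.001 -0.005 0.003 0.1" --pt "0.0015 -0.0075 0.009 0.1" --pt "0.0015 -0.0075 0.015 0.1" --pt "0.0015 -0.0075 0.02 0.1" --pt "0.0015 -0.0075 0.024 0.1" --pt "0.0015 -0.0075 0.027 0.1" --pt "0.0015 -0.0075 0.0285 0.1" --pt "0.0015 -0.0075 0.0285 0.1"

```text
clock: 24.08
position: [613.6, -116.3, 34.3]
ee_rot: [-0.707, 0.707, -0.004, 0.002]
contact_force: [-0.6, 0.1, -0.6]
gripper_width: 58.5
```

```bash
python3 -c "
from h import *
go([611.6,-115.9,33],-90)
C=[(611.3,-115.9,35,33),(611.3,-115.9,35,26),(611.3,-115.9,80,30)]
overlay('scene',C,210,210,150,120,5,'s21.png')"
```

```text
clock 24.07 pos [ 613.6 -116.3   34.3] yaw -90.0 tilt z [ 0.009  -0.0031 -1.    ] w 58.5 F [-0.6  0.1 -0.6]
shift m [-0.0004  0.002   0.0013] turn -0.0
```

View pics/s21.png

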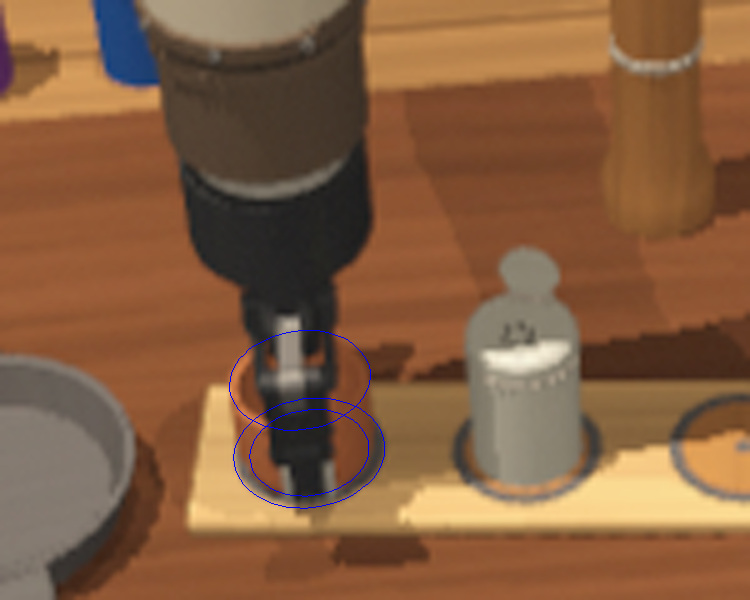

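Emit:
jog_arm --pt "0 0 0.0008 0" --pt "0 0 0.0016 0" --pt "0 0 0.0022 0"

```text
clock: 24.5
position: [613.8, -116.3, 33.4]
ee_rot: [0.707, -0.707, 0.005, -0.002]
contact_force: [-2.4, 1.6, 7.1]
gripper_width: 58.4
```

Emit:
jog_arm --pt "0 0 0 0" --pt "0 0 0 0" --pt "0 0 0 0" --pt "0 0 0 0" --pt "0 0 -0.01 0" --pt "0 0 -0.035 0" --pt "0 0 -0.075 0" --pt "0 0 -0.125 0" --pt "-0.03 0.03 -0.16 0" --pt "-0.07 0.07 -0.175 0" --hand 1

```text
clock: 25.75
position: [543.0, -45.4, 210.6]
ee_rot: [-0.707, 0.707, -0.006, 0.004]
contact_force: [-0.3, 0.0, 0.6]
gripper_width: 85.2
```

```bash
python3 -c "
from h import *
go([454,176,180],-90)
C=[(611.3,-115.9,35,33),(611.3,-115.9,35,26),(611.3,-115.9,80,30)]
overlay('scene',C,210,210,150,120,5,'s22.png')"
```

```text
clock 25.75 pos [543.  -45.4 210.6] yaw -90.1 tilt z [ 0.0153 -0.0029 -0.9999] w 85.2 F [-0.3  0.   0.6]
shift m [-0.2214  0.0897  0.0286] turn -0.1
```

View pics/s22.png

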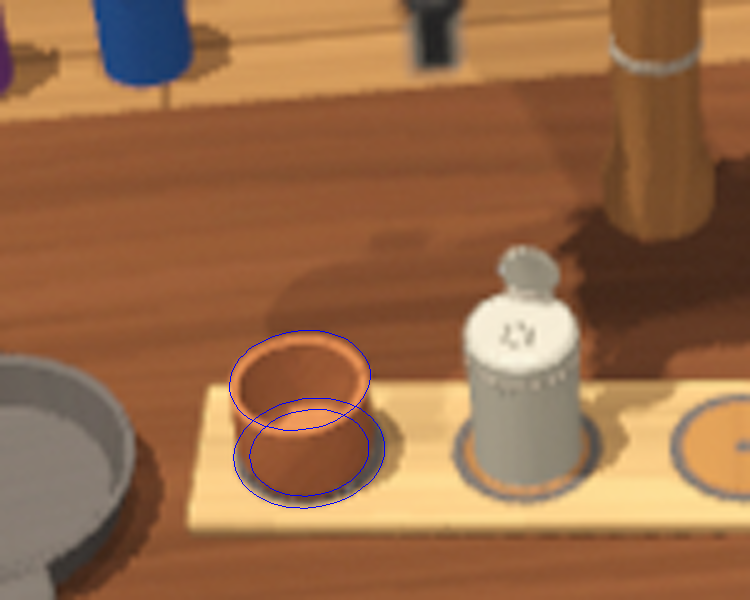

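The pot is on mark_4, perhaps 1–2 mm forward; I'll check that from the top later. On to the jar, passing over the mill at height.

Emit:
jog_arm --pt "-0.03 0.01 -0.01 0" --pt "-0.065 0.026 -0.01 0" --pt "-0.105 0.042 -0.01 0" --pt "-0.145 0.058 -0.01 0" --pt "-0.18 0.073 0 0" --pt "-0.205 0.083 0.015 0" --pt "-0.219 0.089 0.028 0" --pt "-0.2215 0.0895 0.035 0" --pt "-0.2215 0.0895 0.035 0" --pt "-0.2215 0.0895 0.035 0"

```text
clock: 27.05
position: [449.2, 178.5, 175.7]
ee_rot: [0.707, -0.707, 0.005, -0.005]
contact_force: [-0.3, 0.2, -0.3]
gripper_width: 85.4
```

```bash
python3 -c "
from h import *
go([454,176,95],-90)
C=[(611.3,-115.9,35,33),(611.3,-115.9,80,30),(622.1,-21.6,35,33),(622.1,-21.6,110,24)]
overlay('top',C,290,130,140,100,5,'t23.png')
overlay('scene',[(454,176,133,27),(454,176,165,17)],340,140,130,120,5,'s23.png')"
```

```text
clock 27.05 pos [449.2 178.5 175.7] yaw -90.0 tilt z [ 1.390e-02 -6.000e-04 -9.999e-01] w 85.4 F [-0.3  0.2 -0.3]
shift m [ 0.0025 -0.0037  0.0808] turn 0.0
```

View pics/t23.png

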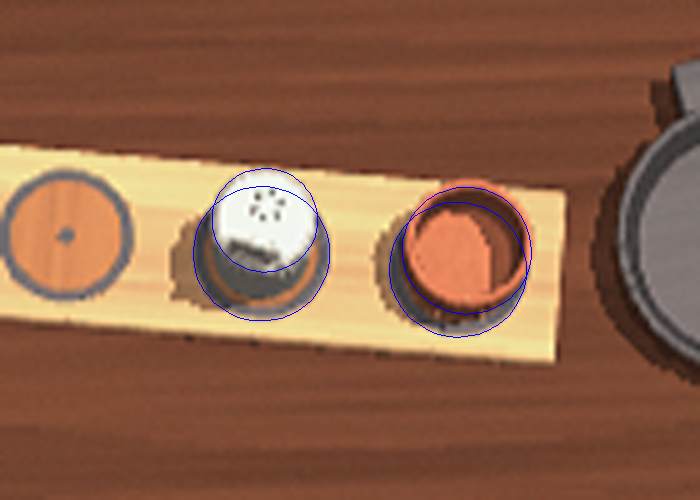

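View pics/s23.png

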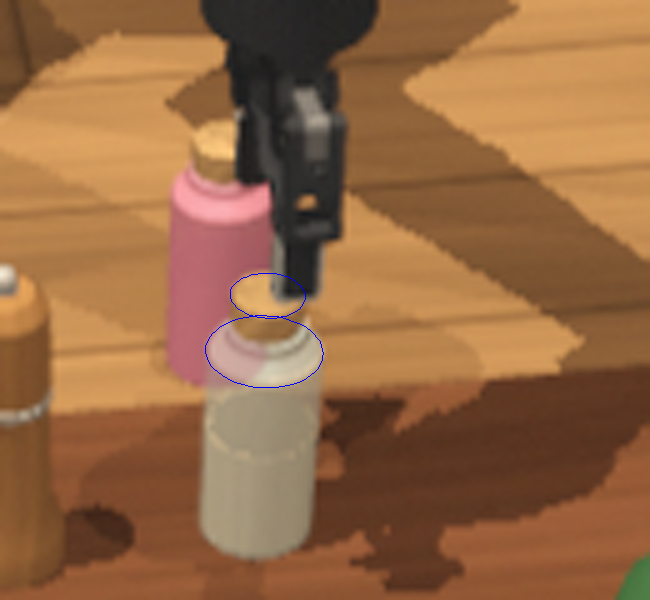

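```bash
python3 -c "
from h import *
print(((proj('scene',[(492,178.5,193),(503,178.5,193),(492,176,193)])+.5-[340,140])*5).round())
c=calibration('scene')
"
```

```text
[[292. 295.]
 [297. 311.]
 [286. 296.]]
```

Emit:
jog_arm --pt "0.0025 -0.004 0 0" --pt "0.0025 -0.004 0.005 0" --pt "0.0025 -0.004 0.02 0" --pt "0.0025 -0.004 0.04 0" --pt "0.0025 -0.004 0.058 0" --pt "0.0025 -0.004 0.072 0" --pt "0.0025 -0.004 0.08 0" --pt "0.0025 -0.004 0.081 0" --pt "0.0025 -0.004 0.081 0"

```text
clock: 28.28
position: [454.6, 176.3, 95.2]
ee_rot: [0.707, -0.707, 0.005, -0.005]
contact_force: [0.3, -0.0, 0.2]
gripper_width: 85.3
```

```bash
python3 -c "
from h import *
go([454,176,95],-90)
overlay('scene',[(454,176,133,27),(454,176,25,27)],340,140,130,120,5,'s24.png')"
```

```text
clock 28.27 pos [454.6 176.3  95.2] yaw -89.9 tilt z [ 1.480e-02  1.000e-04 -9.999e-01] w 85.3 F [ 0.3 -0.   0.2]
shift m [0.0003 0.0006 0.0002] turn 0.1
```

View pics/s24.png

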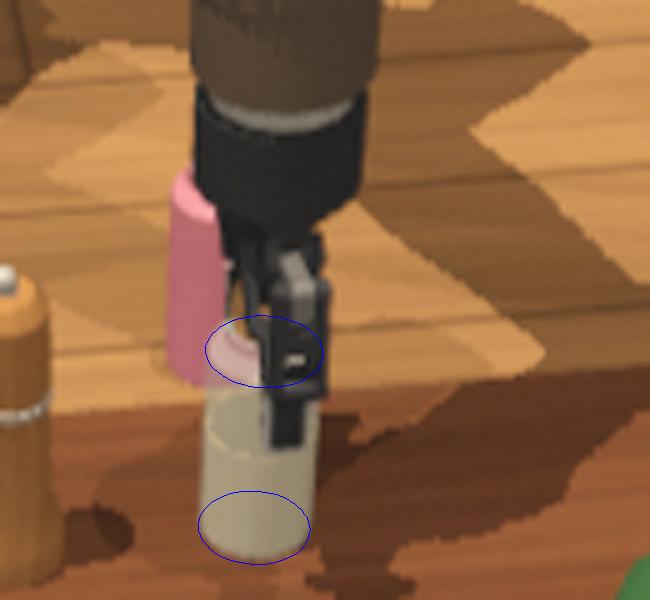

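Emit:
jog_arm --pt "0 0 0 0" --pt "0 0 0 0" --pt "0 0 0 0" --pt "0 0 0 0" --pt "0 0 0 0" --pt "0 0 0 0" --hand -1

```text
clock: 29.08
position: [454.4, 176.4, 96.2]
ee_rot: [0.707, -0.707, 0.005, -0.005]
contact_force: [-2.6, -0.0, 5.6]
gripper_width: 52.8
```

```bash
python3 -c "
from h import *
go([454,176,95],-90)
overlay('scene',[(454,176,133,27),(454,176,25,27)],340,140,130,120,5,'s25.png')"
```

```text
clock 29.07 pos [454.4 176.4  96.2] yaw -89.9 tilt z [ 1.500e-02  4.000e-04 -9.999e-01] w 52.8 F [-2.6 -0.   5.6]
shift m [0.0004 0.0004 0.0012] turn 0.1
```

View pics/s25.png

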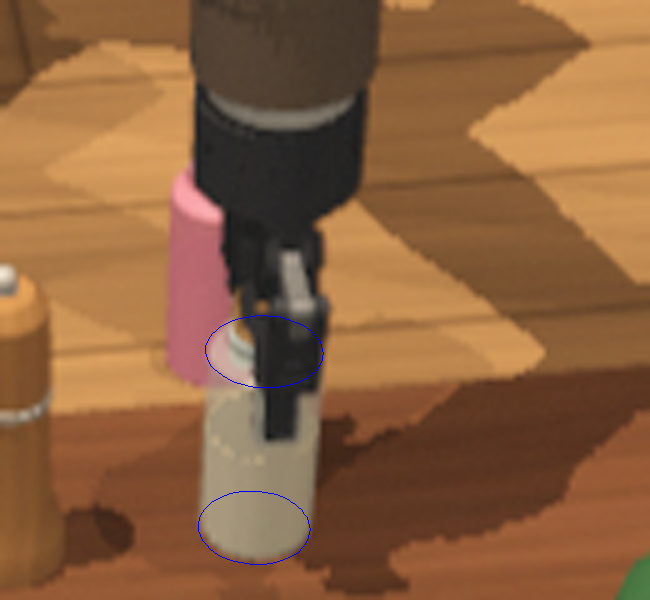

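Gripped at 52.8 mm. Lifting and carrying it to mark_2.

Emit:
jog_arm --pt "0 0 -0.004 0" --pt "0 0 -0.012 0" --pt "0 0 -0.025 0" --pt "0.006 -0.01 -0.036 0" --pt "0.017 -0.03 -0.04 0" --pt "0.032 -0.055 -0.04 0" --pt "0.047 -0.081 -0.04 0" --pt "0.062 -0.107 -0.04 0" --pt "0.076 -0.131 -0.04 0" --pt "0.088 -0.152 -0.04 0"

```text
clock: 30.38
position: [607.4, 87.3, 138.9]
ee_rot: [0.707, -0.707, 0.005, -0.006]
contact_force: [0.2, -0.2, -3.5]
gripper_width: 52.7
```

```bash
python3 -c "
from h import *
go([632.9,73.2,120],-90)
overlay('scene',[(632.9,72.8,35,33)],300,170,160,120,5,'s26.png')"
```

```text
clock 30.38 pos [607.4  87.3 138.9] yaw -90.0 tilt z [ 1.540e-02  5.000e-04 -9.999e-01] w 52.7 F [ 0.2 -0.2 -3.5]
shift m [ 0.0141 -0.0252  0.0192] turn 0.0
```

View pics/s26.png

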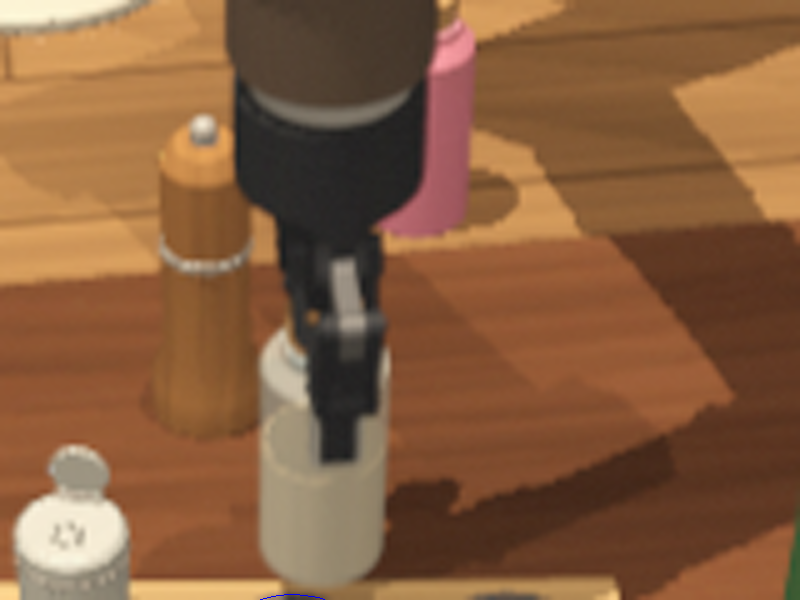

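Emit:
jog_arm --pt "0.007 -0.013 0.002 0" --pt "0.012 -0.02 0.007 0" --pt "0.014 -0.024 0.013 0" --pt "0.014 -0.025 0.019 0" --pt "0.014 -0.025 0.024 0" --pt "0.014 -0.025 0.028 0" --pt "0.014 -0.025 0.029 0" --pt "0.014 -0.025 0.029 0"

```text
clock: 31.42
position: [635.5, 72.3, 110.5]
ee_rot: [-0.707, 0.707, -0.006, 0.006]
contact_force: [0.2, -0.2, -3.2]
gripper_width: 52.5
```

```bash
python3 -c "
from h import *
go([632.9,73.2,107],-90)
overlay('scene',[(632.9,72.8,35,33),(632.9,72.8,35,27),(632.9,72.8,143,27)],290,200,150,120,5,'s27.png')"
```

```text
clock 31.43 pos [635.5  72.3 110.5] yaw -90.0 tilt z [ 1.820e-02 -1.000e-04 -9.998e-01] w 52.5 F [ 0.2 -0.2 -3.2]
shift m [-0.0009  0.0026  0.0034] turn -0.0
```

View pics/s27.png

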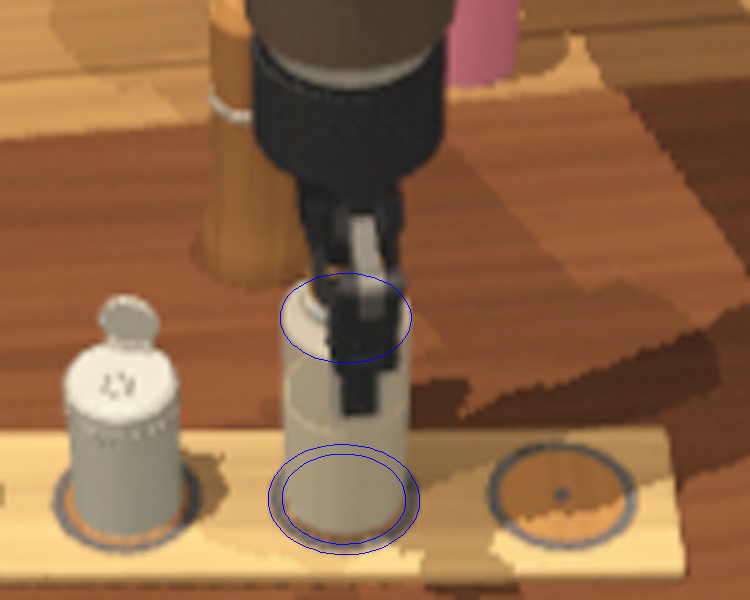

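Emit:
jog_arm --pt "0.0005 0.0015 0.001 0" --pt "0.001 0.0028 0.002 0" --pt "0.001 0.0028 0.003 0" --pt "0.001 0.0028 0.004 0" --pt "0.001 0.0028 0.005 0" --pt "0.001 0.0028 0.0055 0"

```text
clock: 32.22
position: [632.9, 71.3, 106.2]
ee_rot: [0.707, -0.707, 0.007, -0.007]
contact_force: [-4.1, 0.3, 5.9]
gripper_width: 52.7
```

Emit:
jog_arm --pt "0 0 0 0" --pt "0 0 0 0" --pt "0 0 0 0" --pt "0 0 0 0" --pt "0 0 -0.01 0" --pt "0 0 -0.035 0" --pt "0 0 -0.07 0" --pt "0 0 -0.1 0" --pt "0 0 -0.11 0" --pt "0 0 -0.11 0" --hand 1

```text
clock: 33.48
position: [630.8, 71.4, 216.6]
ee_rot: [-0.707, 0.707, -0.007, 0.007]
contact_force: [0.2, -0.2, -0.6]
gripper_width: 85.3
```

```bash
python3 -c "
from h import *
go([460,54.7,205],-90)
overlay('scene',[(632.9,72.8,35,33),(632.9,72.8,35,27),(632.9,72.8,143,27)],290,200,150,120,5,'s28.png')"
```

```text
clock 33.48 pos [630.8  71.4 216.6] yaw -90.0 tilt z [ 1.970e-02  4.000e-04 -9.998e-01] w 85.3 F [ 0.2 -0.2 -0.6]
shift m [0.0167 0.171  0.0082] turn -0.0
```

View pics/s28.png

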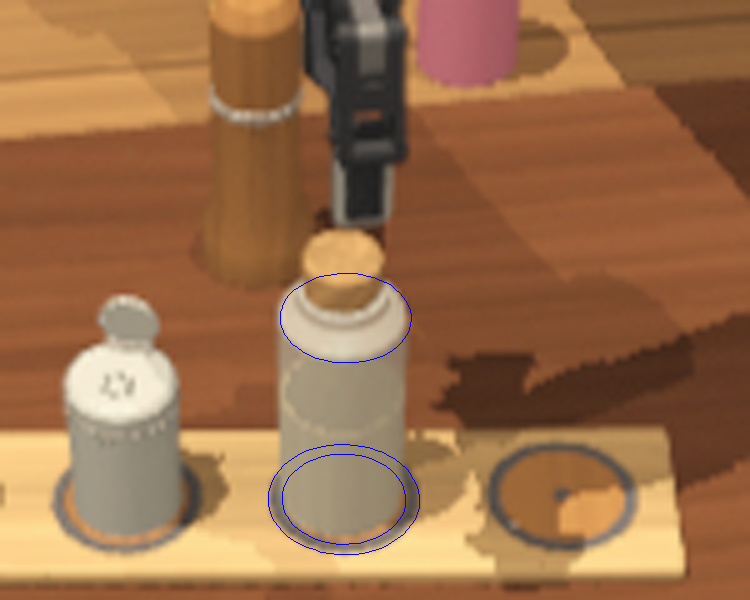

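The jar is upright and centred on mark_2. Next the mill.

Emit:
jog_arm --pt "0.001 0.01 0 0" --pt "0.004 0.04 0 0" --pt "0.008 0.08 0 0" --pt "0.012 0.12 0.002 0" --pt "0.015 0.15 0.005 0" --pt "0.0165 0.166 0.008 0" --pt "0.017 0.171 0.008 0" --pt "0.017 0.171 0.008 0" --pt "0.017 0.171 0.008 0"

```text
clock: 34.65
position: [460.0, 54.5, 204.3]
ee_rot: [-0.707, 0.707, -0.006, 0.006]
contact_force: [0.6, -0.0, 0.2]
gripper_width: 85.5
```

```bash
python3 -c "
from h import *
go([460,54.7,125],-90)
overlay('scene',[(460,54.7,25,27),(460,54.7,165,21)],280,140,130,120,5,'s29.png')
overlay('top',[(632.9,72.8,35,33),(632.9,72.8,35,27),(632.9,72.8,143,27),(632.9,72.8,175,17)],240,130,190,110,4,'t29.png')"
```

```text
clock 34.65 pos [460.   54.5 204.3] yaw -90.0 tilt z [ 1.750e-02 -3.000e-04 -9.998e-01] w 85.5 F [ 0.6 -0.   0.2]
shift m [-0.0003  0.0014  0.0793] turn -0.0
```

View pics/s29.png

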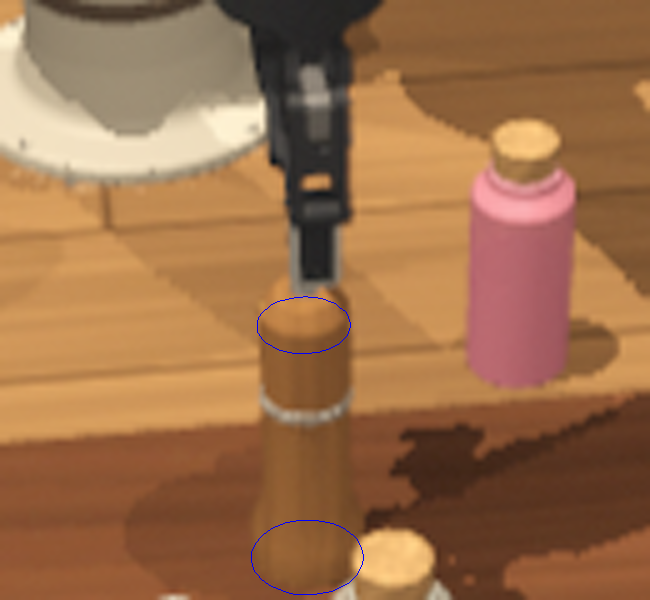

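View pics/t29.png

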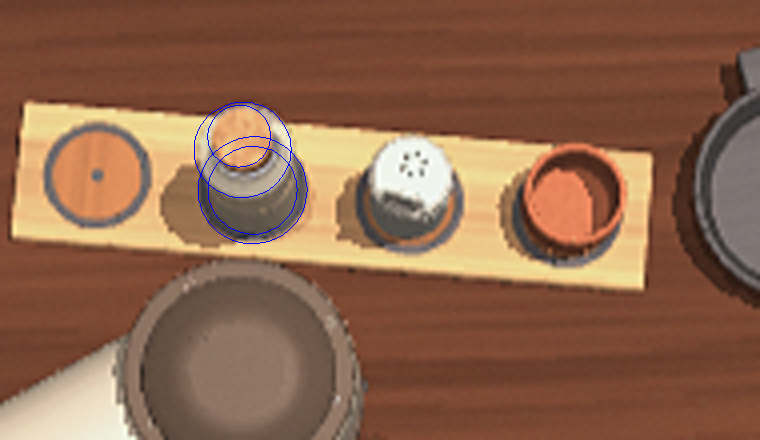

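Emit:
jog_arm --pt "0 0 0.005 0" --pt "0 0.0005 0.02 0" --pt "0 0.001 0.038 0" --pt "0 0.001 0.055 0" --pt "0 0.001 0.068 0" --pt "0 0.0014 0.075 0" --pt "0 0.0014 0.0775 0" --pt "0 0.0014 0.0775 0"

```text
clock: 35.75
position: [460.2, 54.4, 126.9]
ee_rot: [-0.707, 0.707, -0.006, 0.006]
contact_force: [-0.2, -0.7, -0.2]
gripper_width: 85.2
```

Emit:
jog_arm --pt "0 0 0 0" --pt "0 0 0 0" --pt "0 0 0 0" --pt "0 0 0 0" --pt "0 0 0 0" --pt "0 0 0 0" --pt "0 0 0 0" --hand -1

```text
clock: 36.62
position: [459.7, 54.3, 127.4]
ee_rot: [-0.707, 0.707, -0.006, 0.006]
contact_force: [-3.4, 0.7, 5.5]
gripper_width: 40.7
```

```bash
python3 -c "
from h import *
go([644,167,190],-90)
overlay('scene',[(460,54.7,25,27),(460,54.7,165,21)],280,140,130,120,5,'s30.png')"
```

```text
clock 36.62 pos [459.7  54.3 127.4] yaw -90.0 tilt z [ 1.700e-02 -6.000e-04 -9.999e-01] w 40.7 F [-3.4  0.7  5.5]
shift m [-0.1127 -0.1853 -0.0596] turn -0.0
```

View pics/s30.png

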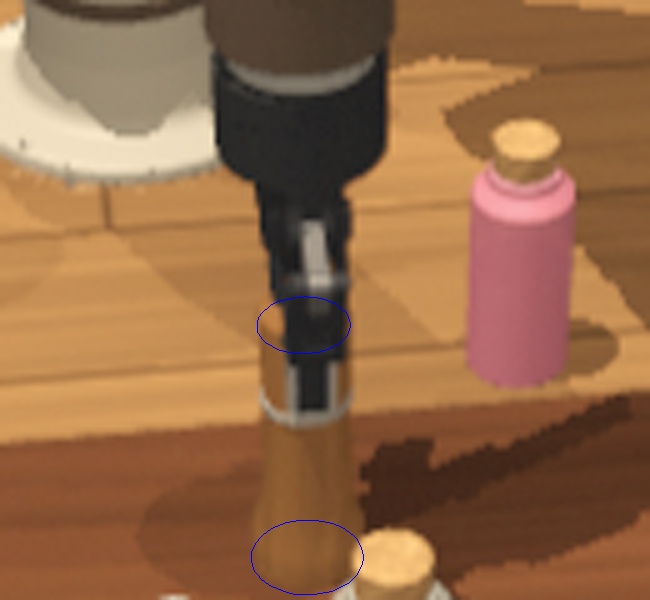

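Mill gripped on the stem above the band. Lifting and carrying it to mark_1, going sideways first to stay clear of the jar.

Emit:
jog_arm --pt "0 0 -0.004 0" --pt "0 0 -0.012 0" --pt "0 0 -0.025 0" --pt "-0.01 -0.005 -0.036 0" --pt "-0.028 -0.015 -0.04 0" --pt "-0.048 -0.03 -0.04 0" --pt "-0.068 -0.05 -0.04 0" --pt "-0.086 -0.073 -0.04 0" --pt "-0.1 -0.097 -0.04 0" --pt "-0.108 -0.12 -0.04 0"

```text
clock: 37.92
position: [580.4, 164.5, 168.8]
ee_rot: [0.707, -0.707, 0.006, -0.006]
contact_force: [0.1, -0.3, -2.1]
gripper_width: 40.7
```

```bash
python3 -c "
from h import *
go([644,167,150],-90)
overlay('scene',[(644,167,35,33)],330,120,160,120,5,'s31.png')"
```

```text
clock 37.92 pos [580.4 164.5 168.8] yaw -89.9 tilt z [ 1.690e-02 -5.000e-04 -9.999e-01] w 40.7 F [ 0.1 -0.3 -2.1]
shift m [-0.0024 -0.0633  0.0199] turn 0.1
```

View pics/s31.png

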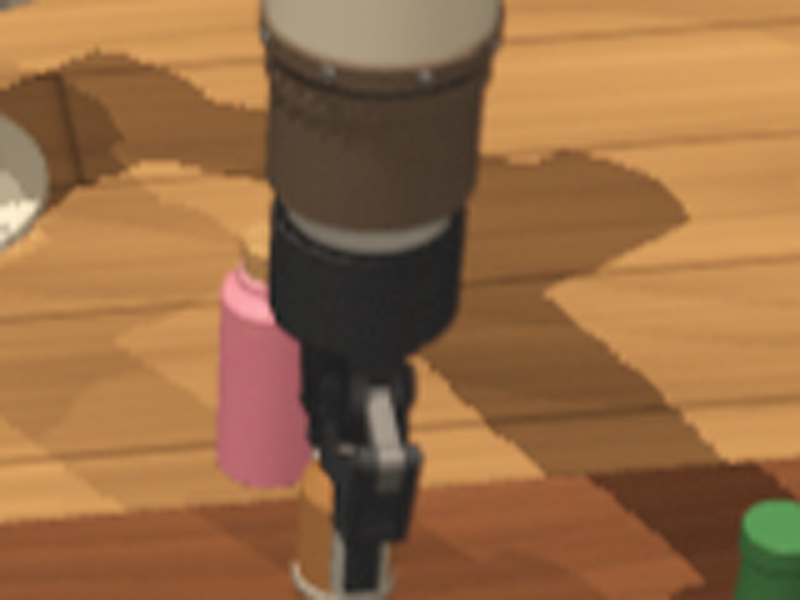

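Emit:
jog_arm --pt "-0.001 -0.022 0 0" --pt "-0.002 -0.042 0.004 0" --pt "-0.0024 -0.054 0.01 0" --pt "-0.0024 -0.06 0.017 0" --pt "-0.0024 -0.061 0.022 0" --pt "-0.0024 -0.061 0.026 0" --pt "-0.0024 -0.061 0.0275 0" --pt "-0.0024 -0.061 0.0275 0"

```text
clock: 38.98
position: [644.8, 168.0, 142.8]
ee_rot: [0.708, -0.707, 0.007, -0.007]
contact_force: [-0.7, -0.3, -3.4]
gripper_width: 40.7
```

```bash
python3 -c "
from h import *
go([644,166.7,137.4],-90)
overlay('scene',[(644,167,35,33),(644,167,35,27),(644,167,175,21)],340,200,150,120,5,'s32.png')"
```

```text
clock 38.98 pos [644.8 168.  142.8] yaw -89.9 tilt z [ 2.060e-02  2.000e-04 -9.998e-01] w 40.7 F [-0.7 -0.3 -3.4]
shift m [0.0013 0.0009 0.0054] turn 0.1
```

View pics/s32.png

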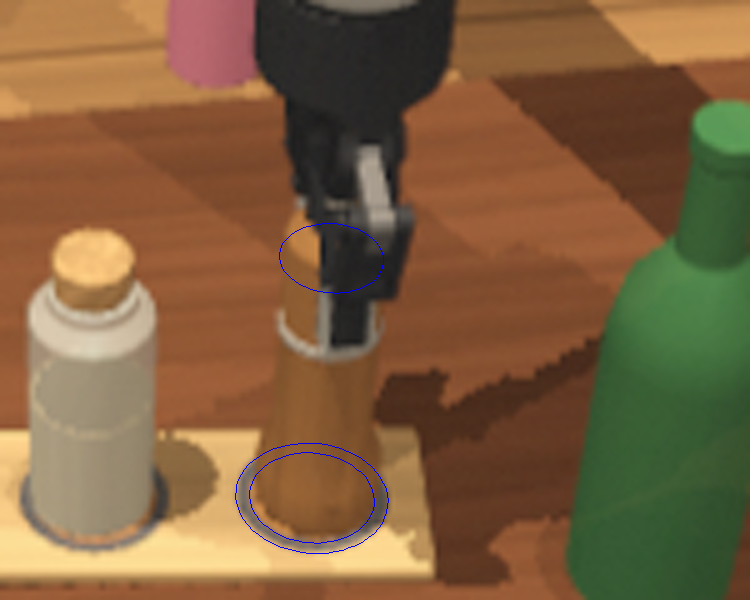

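Emit:
jog_arm --pt "0.001 0.0005 0.001 0" --pt "0.0015 0.001 0.0025 0" --pt "0.0018 0.001 0.004 0" --pt "0.0018 0.001 0.005 0" --pt "0.0018 0.001 0.006 0" --pt "0.0018 0.001 0.0065 0"

```text
clock: 39.78
position: [644.1, 166.2, 137.4]
ee_rot: [0.708, -0.706, 0.007, -0.008]
contact_force: [-2.9, -0.0, 3.3]
gripper_width: 40.4
```

```bash
python3 -c "
from h import *
go([644,166.7,137.4],-90)
overlay('scene',[(644,167,35,33),(644,167,35,27),(644,167,175,21)],340,200,150,120,5,'s33.png')"
```

```text
clock 39.77 pos [644.1 166.2 137.4] yaw -89.9 tilt z [ 2.130e-02  2.000e-04 -9.998e-01] w 40.4 F [-2.9 -0.   3.3]
shift m [-0.0005  0.0001 -0.    ] turn 0.1
```

View pics/s33.png

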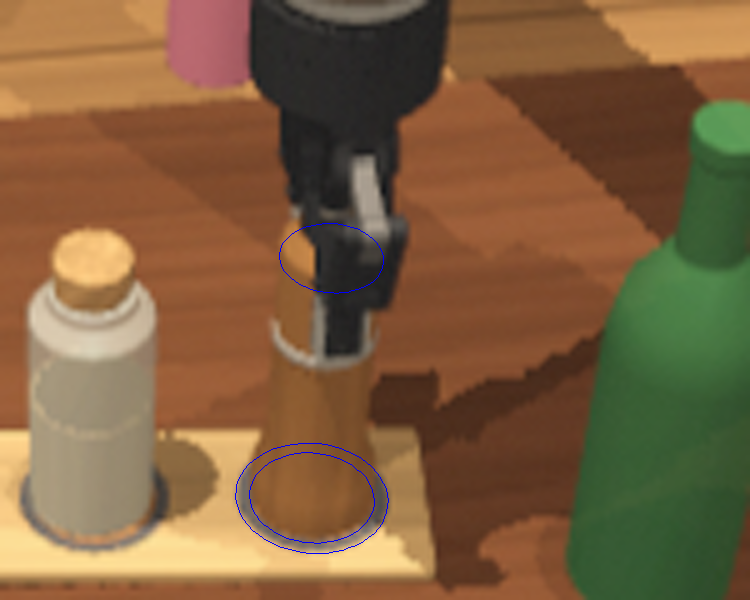

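Seated and centred. Releasing and rising.

Emit:
jog_arm --pt "0 0 0 0" --pt "0 0 0 0" --pt "0 0 0 0" --pt "0 0 0 0" --pt "0 0 -0.01 0" --pt "0 0 -0.03 0" --pt "0 0 -0.06 0" --pt "0 0 -0.085 0" --pt "0 0 -0.09 0" --pt "0 0 -0.09 0" --hand 1

```text
clock: 41.08
position: [642.0, 166.2, 227.2]
ee_rot: [0.708, -0.706, 0.007, -0.008]
contact_force: [0.0, -0.2, -0.2]
gripper_width: 85.5
```

```bash
python3 -c "
from h import *
go([613.8,-116,120],-90)
C=[(644,167,35,33),(644,167,35,27),(644,167,175,21)]
overlay('scene',C,340,200,150,120,5,'s34.png')"
```

```text
clock 41.08 pos [642.  166.2 227.2] yaw -89.9 tilt z [ 2.120e-02  6.000e-04 -9.998e-01] w 85.5 F [ 0.  -0.2 -0.2]
shift m [0.2822 0.0309 0.1064] turn 0.1
```

View pics/s34.png

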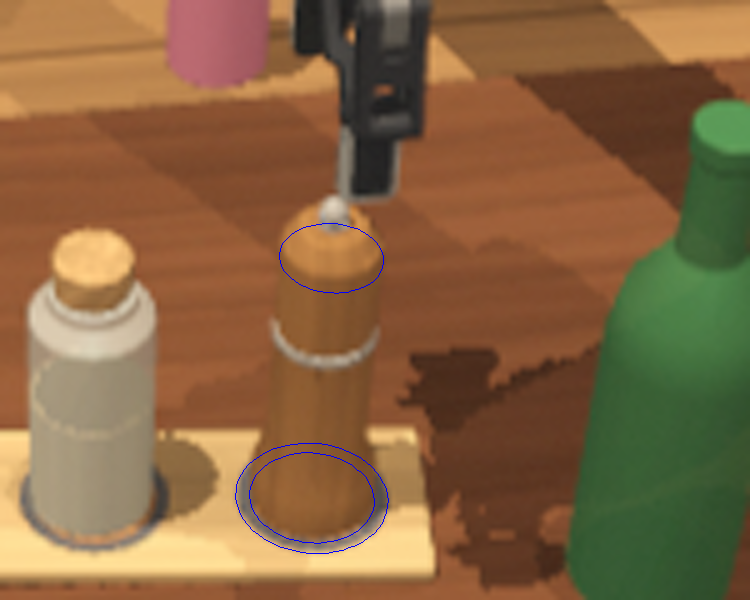

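Mill placed upright. Backing off for an overall check from both cameras.

Emit:
jog_arm --pt "0 0.02 -0.01 0" --pt "0 0.06 -0.02 0" --pt "0 0.11 -0.02 0" --pt "0 0.16 -0.02 0" --pt "0 0.19 -0.02 0" --pt "0 0.2 -0.02 0" --pt "0 0.2 -0.02 0"

```text
clock: 42.0
position: [441.2, 165.8, 242.1]
ee_rot: [0.708, -0.706, 0.007, -0.007]
contact_force: [0.1, -0.1, -0.6]
gripper_width: 85.3
```

```bash
python3 -c "
from h import *
go([613.8,-116,120],-90)
C=[(644,167,35,33),(644,167,175,21),(632.9,72.8,35,33),(632.9,72.8,175,17),(622.1,-21.6,35,33),(622.1,-21.6,110,24),(611.3,-115.9,35,33),(611.3,-115.9,80,30)]
overlay('top',C,230,110,190,120,4,'t35.png')
overlay('scene',C,230,220,200,110,4,'s35.png')
cv2.imwrite('pics/full35.png',get_image('scene')[:,:,::-1])"
```

```text
clock 42.0 pos [441.2 165.8 242.1] yaw -89.9 tilt z [ 1.950e-02 -3.000e-04 -9.998e-01] w 85.3 F [ 0.1 -0.1 -0.6]
shift m [ 0.2822 -0.1695  0.1256] turn 0.1
```

View pics/t35.png

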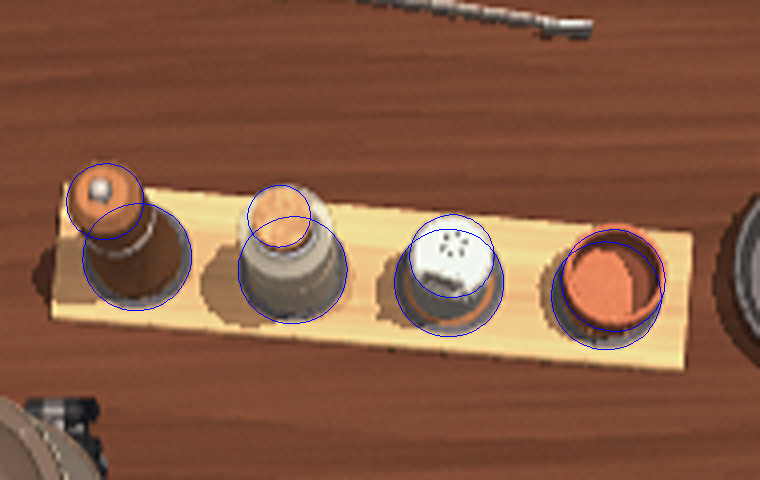

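View pics/s35.png

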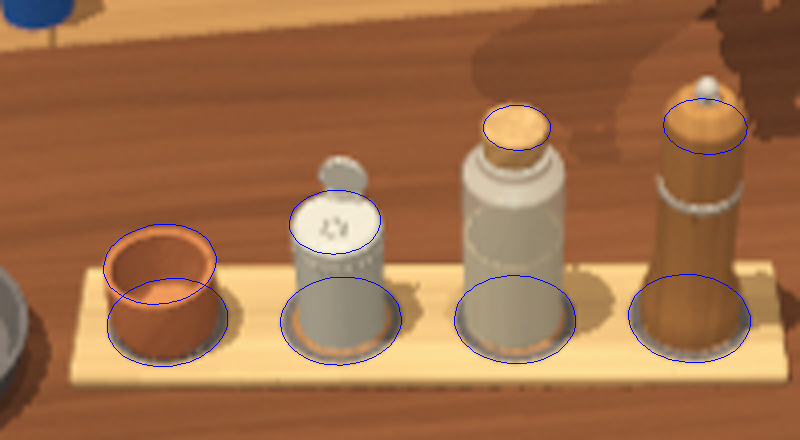

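View pics/full35.png

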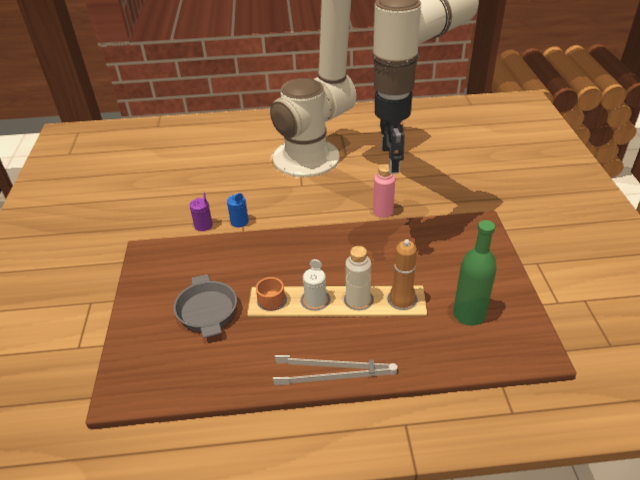

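All four sit within about 2–3 mm of their mark centres and stand upright. The bottle and dish look unmoved from the first picture, and the gripper is clear. Handing in.

```bash
python3 -c "
from bench import *
print(job_done())"
```

```text
the job is handed in; nothing more can be done
None
```

All four are on the rail in height order: mill on mark_1 beside the bottle, then the jar on mark_2, the shaker on mark_3 and the pot on mark_4 beside the dish. I handed in just after the 42 s reading.

- **Last checks:** In the final top and scene pictures all four stand upright. The mill, jar and shaker look centred to about 1–2 mm. The pot is about 2–2.5 mm off towards +x, and I left it there. The bottle, dish and look-alikes showed no movement, and the gripper was open and clear.
- **Fingertip height disagreed:** Touching the board showed the fingertips about 21 mm higher than the stated tool geometry. I lowered all grasp and place heights by that amount.
- **Shaker contact before the correction:** The first grip caught only the shaker's rim. On the second try the fingers closed over or against its top. It stayed upright and moved at most about 2 mm, and I then regripped it properly.
- **Tool tilt:** The tool's lean crept up to about 1.2° over the job. The mill and jar were gripped and set down at nearly the same lean, and both ended level.

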